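Wind down the sole press

ROBOT

A 7-joint arm with a two-finger parallel gripper is mounted at the origin on the work surface. World frame = base frame: x ahead of the robot, y to its left, z up, the work surface at z = 0. Lengths are in m, angles in rad, forces in N, time in s.
With the tool pointing down it reaches from about 0.4 to 0.85 m from the base axis. Payload 10.4 kg.
Tool frame: the origin (TCP) lies at the very end of the fingers, on their centre line; the grasp point (between the pads) lies 19 mm behind it (manip.grip_depth is the distance from the TCP to the grasp point, in m); z points along the fingers, y is the direction in which the jaws open and shut (so a half turn about z gives the same grasp; the last joint's range is limited). The gripper opens to 85 mm and grips with 20 to 120 N. Pads are 22 mm wide; open, the fingers measure 114 mm over their backs; the gripper's body (76 mm by 85 mm) begins 54 mm behind the grasp point. The pads swing forward as they close: fully open they stand 13 mm farther back than shut.
Start: joints at [1.083, 0.332, -0.065, 1.46, 0.022, 1.35, -0.088], TCP at [0.28, -0.559, 0.195] pointing down, gripper open.
Joint ranges: [-2.6, 2.6], [-0.5, 2.12], [-1.47, 1.34], [0.16, 2.42], [-1.27, 4.41], [0.06, 2.06], [-2.6, 2.6]. Speed limits (rad/s): [2.22, 2.22, 2.79, 2.79, 3.14, 3.14, 3.14].

INTERFACE

Orientations are given as a unit quaternion [x, y, z, w].
In Python, from workcell import manip gives the robot as it stands.
- The arm moves only by the tool step_arm, never from a script. Its argument "motion" is a list of rows, each a list of 6 numbers: the shift along the tool's x, y, z in mm, then the turn, a rotation vector about the tool's x, y, z in degrees. A call has 1 to 20 rows; each row shifts and turns the pose as measured when the row begins, along the tool's axes as they then stand; what a row does not reach is not made up. A row lasts 1/8 s, in which the tool goes at most 62.5 mm and 10.7 degrees, less where a joint would pass 70% of its speed; a pose out of reach is approached as far as the arm can. A call with a gripper value outside its range is refused whole. "jaw" is the finger opening in mm, from 0 to 85.4, set as the call begins (left out, the last holds). The fingers move at their own pace and stop on an object; "force" is the grip in N (left out, the last holds). Time passes only in rows, so rows that do not move let the fingers close. It gives the time, the measured TCP pose, the force and the opening at its end, in the units of the state.
- manip.get_obs(): the state, without advancing time (a new reading comes with each control period).
- manip.camera(name): name is "side" or "top"; returns the picture (400x640x3 uint8, blue, green, red); there is no depth.
- manip.camera_info(name): a dict with "camera_matrix" (3x3 intrinsics, pixels), "R" (3x3) and "t" (3): a world point X has camera coordinates R X + t. Camera axes: x right, y down, z forward; pixel columns grow to the right and rows downward; lengths in m; the calibration is good to about 2 mm. A picture is of the moment at which its call begins. camera_info takes no time and is no camera call.
- manip.hand_in(): hands the job in, once; it reports no verdict.
The state is a dict: "clock": time; "joint_pos": joint angles; "joint_velocities": joint speeds; "tau": joint torques, N m; "position": TCP position; "ee_rot": TCP orientation; "ft_force": force on the tool from outside, world axes, zero at the start; "torque": the same for the moment, N m; "grip_width": opening from 0.0 (shut) to 1.0 (fully open).
Only numpy, scipy, OpenCV 4.12 (cv2) and the standard library are available. Lean on these libraries where they do the work, as an engineer would, in place of code of your own. Each camera call takes 0.05 s, during which the arm holds its last target.

TASK

A half sole with its freshly glued rubber heel is waiting in the small sole press. Pick up the loose crank, push it fully home on the square end of the press's screw, and wind it clockwise (seen from above) by its knob, round and round, until the press plate is down and squeezing the rubber heel. Leave the crank on the screw and let go of it, without disturbing the other things on the table.

Things in the scene. Friction and masses are not known exactly. Their poses are not given: they have to be found in the camera images.
- crank_hub (a point): Loose black plastic crank, flat on the table, knob up. Hub block 36 (x) x 32 (y) x 52 mm tall; arm 24 mm wide, 14 thick, along +x from the hub to 82 mm from its axis; upright knob 70 mm from that axis. Hub and arm share one flat underside. About 0.18 kg, centre of mass about 12 mm from the hub's axis towards the knob. This point is on the hub's axis, 26 mm above the underside; z up.
- crank_foot (a point): Centre of the mouth of the crank's square socket, on the hub's axis in the plane of the underside (26 mm below crank_hub, same axes). The socket is 15 x 15 mm, sides along x and y, 23 mm deep, closed above.
- knob_mid (a point): Middle of the crank's knob: upright black cylinder, 22 mm in diameter, 50 mm tall, spinning freely on its own axis, so fingers can grip it without turning while the crank goes round. The point is on the knob's axis, 42 mm above the crank's underside; its axes' directions mean nothing.
- shaft_foot (a point): Foot of the bare steel square end of the press's upright screw: 12 x 12 mm, 20 mm tall, top 5 mm tapering to 7 x 7, on a round collar 40 mm wide. The point is the centre of the collar's top face, 147 mm above the table; x and y along the square's sides, turning with the screw. The crank is home when crank_foot meets it, in any of four quarter turns; about 17 degrees of play.
- screw (a joint): Angle of the press screw in rad, growing clockwise seen from above; a full turn is 6.28. It starts between 0 and 6.28; the plate touches the rubber heel at 17.0; hard stop at 18.0. It turns stiffly (0.12 N m, about 2 N at the knob) and stays where it is left.
- press: Fixed small bench press for soles: grey base 130 (x) x 200 (y) x 16 mm, two steel pillars, grey crossbeam 50 (x) x 200 (y) mm with its top 139 mm above the table, pillar caps on it up to 145 mm; the screw's collar stands 8 mm above the beam. Origin at the centre of the underside; the screw's upright axis passes through it.
- platen_mid (a point): Steel press plate 100 x 190 x 12 mm between base and crossbeam, guided by the pillars; this point is the centre of its underside. The screw lowers it by 10 mm a turn (0.0016 m per rad). It touches the rubber heel when it is 36 mm above the table.
- tin: Bystander: round black polish tin, 78 mm across, 26 mm tall; origin at the centre of its underside.
- brush: Bystander: beechwood brush lying on its dark bristles, 50 (x) x 160 (y) x 44 mm tall; origin at the centre of its underside.
- shoehorn: Bystander: white plastic shoe horn lying flat, 202 mm long along its x, up to 42 mm wide, 11 mm tall; it spans from -90 to +112 mm of its origin.
- ramekin: Bystander: glass ramekin, 80 mm across the rim, 42 mm tall; origin at the centre of its underside.
- jar: Bystander: amber glass jar with a steel lid, 64 mm across, 85 mm tall; origin at the centre of its underside.
- shoetree: Bystander: turned wooden toe piece of a shoe tree standing upright, 52 mm across, 100 mm tall; origin at the centre of its underside.
Mind the look-alikes: they are no part of the job. Leave any green, orange or yellow look-alike of the part that bears crank_hub alone.

How it is judged:
By the outcome, as a careful person would: the job done as asked, in the order asked, and still so for the second after the job is handed in, with the robot touching nothing.
It also fails if it takes over 72 s, if anything falls off the work surface, if the arm or the gripper's body presses on something with over 40 N, if the wrist force passes 120 N, or if a joint passes its speed limit or range.

## Working session

There is one attempt and no reset: what is moved stays moved. The work goes in short steps, Python scripts to look and compute and a tool call to move; the robot and the scene stay as the last step left them, time stands still between calls to the robot, and variables do not carry over. Pictures are saved under pics/ and viewed, and the job is handed in when it is done.

Besides the shell and the picture viewer there is one more tool, called after ">>>" as name(argument=value, ...) on one line, values as JSON. step_arm: Moves the arm, as the interface text tells. Its arguments: {"type":"object","properties":{"motion":{"type":"array"},"jaw":{"type":"number"},"force":{"type":"number"}},"required":["motion"]}

```bash
ls; mkdir -p pics
python3 - <<'E'
from workcell import manip
import cv2
for n in ("side","top"):
    cv2.imwrite(f"pics/{n}0.png",manip.camera(n))
    i=manip.camera_info(n); print(n,i)
print(manip.get_obs())
E
```

```text
pics
side {'camera_matrix': array([[393.7575148 ,   0.        , 316.90462803],
       [  0.        , 393.7575148 , 194.70808222],
       [  0.        ,   0.        ,   1.        ]]), 'R': array([[-0.71287367, -0.70123479,  0.0089947 ],
       [-0.38556424,  0.38118574, -0.84026047],
       [ 0.58579122, -0.6024676 , -0.54210833]]), 't': array([0.43394556, 0.24518617, 0.958775  ])}
top {'camera_matrix': array([[471.21221086,   0.        , 323.35699774],
       [  0.        , 471.21221086, 195.47487076],
       [  0.        ,   0.        ,   1.        ]]), 'R': array([[-0.01347328, -0.99980977, -0.01410267],
       [-0.98425213,  0.01574712, -0.17606755],
       [ 0.17625613,  0.01150838, -0.98427706]]), 't': array([0.09578814, 0.53046216, 1.20920492])}
{'clock': 0.1, 'joint_pos': array([ 1.08337285,  0.33280461, -0.06467243,  1.46086008,  0.02160869,
        1.34990364, -0.08848075]), 'joint_velocities': array([ 1.19552365e-03, -2.88093927e-04, -3.30916085e-04, -2.57317695e-03,
       -5.80962133e-05,  1.23776848e-04,  7.71679893e-04]), 'tau': array([ 2.00213457e-03, -6.26750135e+01,  4.97074972e-02, -3.92425776e+01,
        1.62757194e-02,  7.13689064e-03,  6.61886111e-05]), 'position': array([ 0.27997064, -0.5583559 ,  0.19439668]), 'ee_rot': array([ 9.73111888e-01,  2.30332029e-01, -1.84018784e-04, -6.13091970e-04]), 'ft_force': array([ 0.73211836,  0.41188651, -0.10775248]), 'torque': array([-0.07379473, -0.00096218,  0.0664995 ]), 'grip_width': 1.0008203354539447}
```

View pics/side0.png

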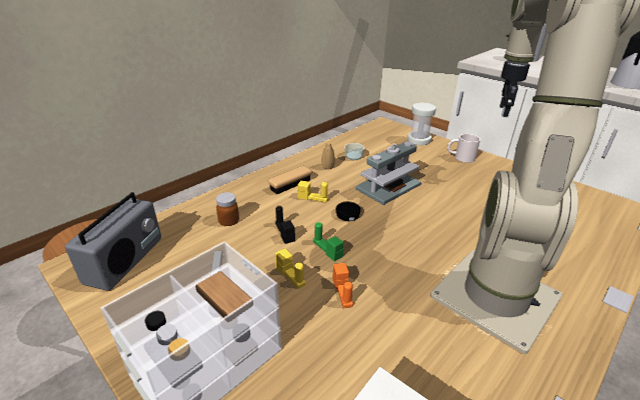

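View pics/top0.png

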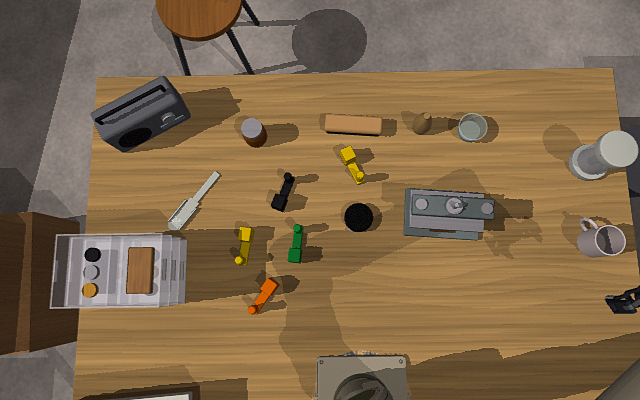

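The black crank is at about (284,192) in the top view, with its hub near (280,204) and knob near (289,177). The press is at about (450,212). I'll zoom in on both.

Run:
```python
import cv2,numpy as np
t=cv2.imread("pics/top0.png");s=cv2.imread("pics/side0.png")
a=cv2.resize(t[160:225,255:320],(400,400),interpolation=cv2.INTER_CUBIC)
b=cv2.resize(t[180:250,400:500],(571,400),interpolation=cv2.INTER_CUBIC)
c=cv2.resize(s[200:250,265:305],(320,400),interpolation=cv2.INTER_CUBIC)
d=cv2.resize(s[135:205,350:430],(457,400),interpolation=cv2.INTER_CUBIC)
cv2.imwrite("pics/z1.png",cv2.resize(np.hstack([a,c]),None,fx=1.1,fy=1.1));cv2.imwrite("pics/z2.png",cv2.resize(np.hstack([b,d]),(800,311)))
```

```text
(no output)
```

View pics/z1.png

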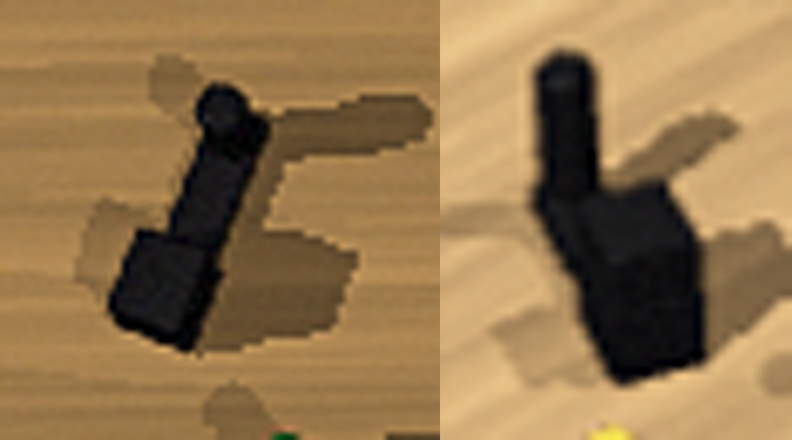

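View pics/z2.png

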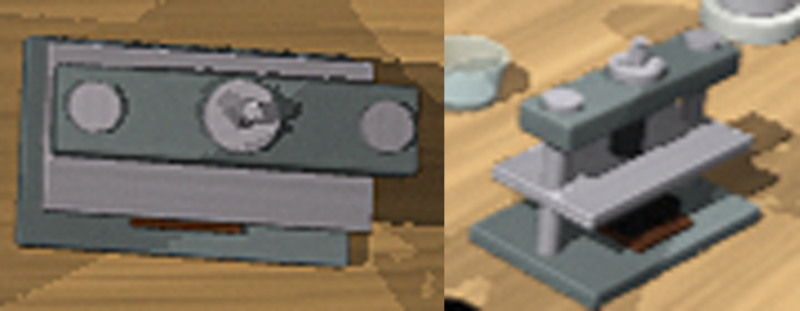

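Run:
```python
import cv2,numpy as np
t=cv2.imread("pics/top0.png");s=cv2.imread("pics/side0.png")
def crop(im,r0,r1,c0,c1,f,g=1,k=1):
    z=cv2.resize(im[r0:r1,c0:c1],None,fx=f,fy=f,interpolation=cv2.INTER_CUBIC)
    return np.clip(255*(z/255.*k)**g,0,255).astype(np.uint8)
a=crop(t,170,214,265,300,11,.6,3)
c=crop(s,203,250,270,300,10.3,.6,3)
H=min(a.shape[0],c.shape[0]);cv2.imwrite("pics/e1.png",np.hstack([a[:H],c[:H]]))
b=crop(t,190,220,440,470,13,1.5,1.2); d=crop(s,140,170,375,405,13,1.5,1.2)
cv2.imwrite("pics/e2.png",np.hstack([b,d]))
```

```text
(no output)
```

View pics/e1.png

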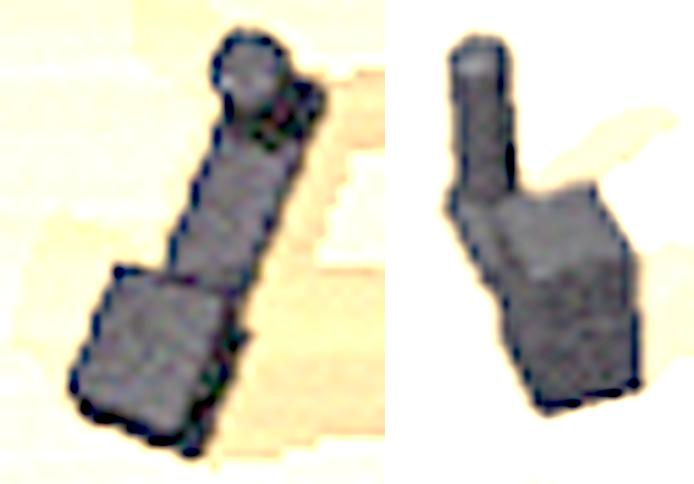

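View pics/e2.png

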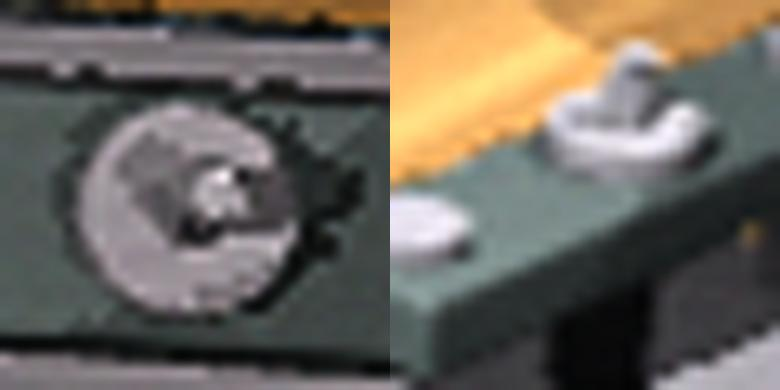

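```bash
cat > h.py <<'E'
import numpy as np,cv2
from workcell import manip
I={n:manip.camera_info(n) for n in("side","top")}
def ray(n,u,v):
    i=I[n];R,t=i["R"],i["t"];d=R.T@np.linalg.solve(i["camera_matrix"],[u,v,1.]);return -R.T@t,d
def onz(n,u,v,z):
    o,d=ray(n,u,v);return o+d*(z-o[2])/d[2]
def tri(u1,v1,u2,v2):
    o1,d1=ray("top",u1,v1);o2,d2=ray("side",u2,v2)
    s=np.linalg.lstsq(np.c_[d1,-d2],o2-o1,rcond=None)[0]
    a=o1+s[0]*d1;b=o2+s[1]*d2;return (a+b)/2,np.linalg.norm(a-b)
def proj(n,X):
    i=I[n];p=i["camera_matrix"]@(i["R"]@np.asarray(X)+i["t"]);return p[:2]/p[2]
E
python3 - <<'E'
from h import *
np.set_printoptions(precision=4,suppress=True)
f=lambda x,y:(265+x/11-.45,170+y/11-.45)
g=lambda x,y:(270+(x-385)/10.3-.45,203+y/10.3-.45)
k=onz("top",*f(251,69),.067);print("knob",k)
print("knob side",onz("side",*g(479,52),.067),tri(*f(251,69),*g(479,52)))
C=[onz("top",*f(*p),.052) for p in[(118,270),(240,292),(180,430),(75,385)]]
print(np.array(C)); c=np.mean(C,0);print("hub",c)
S=[(597,187),(635,262),(545,275),(500,205)]
print(np.array([onz("side",*g(*p),.052) for p in S]))
print(np.linalg.norm(k-c),np.degrees(np.arctan2(*(k-c)[1::-1])))
# foot bottom corner
print("foot corner",onz("top",*f(193,455),0), onz("side",*g(545,412),0),onz("side",*g(637,383),0))
F=lambda x,y:(440+x/13-.46,190+y/13-.46)
G=lambda x,y:(375+(x-390)/13-.46,140+y/13-.46)
print("collar",onz("top",*F(190,208),.147),onz("side",*G(632,125),.147))
print("tip",onz("top",*F(215,190),.167),onz("side",*G(640,55),.167),tri(*F(215,190),*G(640,55)))
# caps (zoom z2): top pixels
q=lambda x,y:(400+x*(1028/800)/5.714-.4,180+y*(1028/800)/5.714-.4)
A=onz("top",*q(95,107),.145);B=onz("top",*q(388,126),.145);print("caps",A,B,(A+B)/2,np.degrees(np.arctan2(*(A-B)[1::-1])))
E
```

```text
knob [0.5828 0.1823 0.067 ]
knob side [0.5796 0.1894 0.067 ] (array([0.5849, 0.1836, 0.0613]), np.float64(0.002303042055256919))
[[0.5368 0.2159 0.052 ]
 [0.531  0.1864 0.052 ]
 [0.4974 0.2008 0.052 ]
 [0.5088 0.2262 0.052 ]]
hub [0.5185 0.2073 0.052 ]
[[0.524  0.1954 0.052 ]
 [0.4918 0.2108 0.052 ]
 [0.5046 0.2318 0.052 ]
 [0.5366 0.2198 0.052 ]]
0.07055494810733648 -21.23501791885899
foot corner [0.4989 0.2029 0.    ] [0.51   0.2294 0.    ] [0.5013 0.2029 0.    ]
collar [ 0.4841 -0.2313  0.147 ] [ 0.4809 -0.2264  0.147 ]
tip [ 0.4843 -0.2307  0.167 ] [ 0.4805 -0.2253  0.167 ] (array([ 0.4847, -0.2318,  0.1634]), np.float64(0.00030064324325256096))
caps [ 0.4903 -0.1513  0.145 ] [ 0.4772 -0.3107  0.145 ] [ 0.4837 -0.231   0.145 ] 85.32138500686408
```

Run:
```python
from h import *
t=cv2.imread("pics/top0.png");s=cv2.imread("pics/side0.png")
for f_,N in((cv2.INTER_NEAREST,'n'),):
    b=cv2.resize(t[197:213,448:464],(400,400),interpolation=f_);d=cv2.resize(s[141:157,386:402],(400,400),interpolation=f_)
    cv2.imwrite("pics/e3.png",np.hstack([b,d]))
print(t[197:213,448:464].mean(2).astype(int));print(s[141:155,388:402].mean(2).astype(int))
for X in([.4842,-.231,.147],[.4842,-.231,.167]):
    print(proj("top",X),proj("side",X+np.array([-.0035,.006,0])))
```

```text
[[ 97  74  70  68  67  89  82  77  71  63  63  58  58  54  51  43]
 [ 79  79  85 126 142 166 156 125 121  74  57 106 105 107 101 101]
 [ 84 127 163 160 156 150 149 152 154 155 125  73  60 102  61 109]
 [125 160 152 122 150 148 151 148 151 152 156 156 102  52  67 111]
 [160 148 119 120 121 122 155 152 154 153 152 159 153  77  56  63]
 [151 117 125 123 126 124 120  99  94 127 149 155 159  79  57  59]
 [148 119 123 127 126 118 107 136 180 190  54  86  87  96  75  61]
 [152 150 123 109  99 119 117 163 156 150 120  88  94  94  74  60]
 [150 149 119 107  98 107 123 161 163 160 161  86  90  92  86  58]
 [147 147 149 121  97  99  83 113 164 118 134 104  87  89  86  59]
 [149 148 153 151 110  94  41  85  48  86  79  83  86  98 133  36]
 [150 152 150 152 147  93  66  56  97 160 159 160 160 162 126  35]
 [152 146 146 144 146 141 158 160 156 152 149 149 155 156  51  39]
 [151 146 146 148 147 148 151 152 151 149 152 151 122 103  30  51]
 [126 153 150 151 150 149 151 148 152 149 122 131 127  52  43  92]
 [ 92 109 156 154 152 150 150 118 123 126 128 127  50  44  89  87]]
[[144 147 156 157 155 152 1
[... 211 characters left out ...]
169 167 168 169 165 131 107 111 121 114 111 111 113 113]
 [165 172 181 169 155 151 135 112 108 111 112 110 112 113]
 [192 199 196 171 155 156 138 107  97 116 118 108 112 111]
 [185 170 168 159 155 157 122 101 165 197 163 123 112 111]
 [182 159 159 144 145 154 118 159 201 187 168 138 113 115]
 [179 195 199 193 192 189 186 198 205 184 145  88  92 116]
 [152 169 180 189 191 201 203 197 179 149  96  52  90 114]
 [144 156 161 158 156 153 151 140 122  94  63  84 112 108]
 [128 123 130 148 149 140 135 123 109  93  94 102  95  77]
 [134 134 134 137 140 139 124 114 108 100  90  72  64  59]]
[454.03585717 205.48391835] [392.9590107  149.31260977]
[456.19953226 204.18702253] [393.65563224 143.78170162]
```

View pics/e3.png

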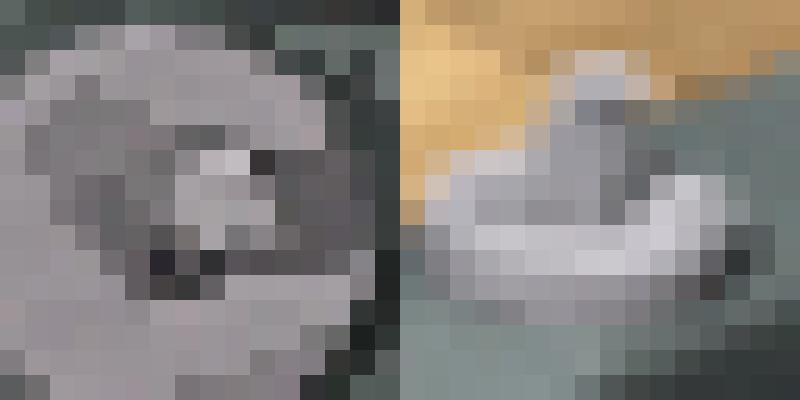

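The crank hub is near (0.5185, 0.207) with yaw about -21°. The hub-to-knob distance measures 70.6 mm against 70 mm given. The screw is at (0.484, -0.231), and its square is turned about 22° (mod 90), judging by the face widths in the side view. Next I'll plan the approach.

```bash
cat >> h.py <<'E'
from scipy.spatial.transform import Rotation as Ro
def down(yaw): # tool x at world yaw (deg), z down
    c,s=np.cos(np.radians(yaw)),np.sin(np.radians(yaw));return Ro.from_matrix(np.array([[c,s,0],[s,-c,0],[0,0,-1.]]))
def pose():
    o=manip.get_obs();return o["position"],Ro.from_quat(o["ee_rot"]),o
def plan(pts,start=None,dec=1):
    """pts: list of (pos,yaw); one row each"""
    p,R,_=pose() if start is None else (*start,None); out=[]
    for q,y in pts:
        T=down(y); d=R.inv().apply(np.array(q)-p)*1000; r=np.degrees((R.inv()*T).as_rotvec())
        row=[round(float(v),dec)+0 for v in [*d,*r]]; out.append(row)
        p=p+R.apply(np.array(row[:3])/1000); R=R*Ro.from_rotvec(np.radians(row[3:]))
    print("["+",".join("["+",".join(f"{v:g}" for v in r)+"]" for r in out)+"]")
    return p,R
def lin(p0,y0,p1,y1,n):
    return [(np.array(p0)+(np.array(p1)-np.array(p0))*(i/n),y0+(y1-y0)*i/n) for i in range(1,n+1)]
def st():
    p,R,o=pose();x=R.apply([1,0,0]);z=R.apply([0,0,1])
    print("t",round(o["clock"],2),"p",np.round(p,4),"yaw",round(np.degrees(np.arctan2(x[1],x[0])),1),"tilt",np.round(z[:2],3),"F",np.round(o["ft_force"],1),"T",np.round(o["torque"],2),"g",round(o["grip_width"]*85.4,1),"j",np.round(o["joint_pos"],2))
def err(q,y):
    p,R,_=pose();print("corr mm/deg",np.round(R.inv().apply(np.array(q)-p)*1000,1),np.round(np.degrees((R.inv()*down(y)).as_rotvec()),1))
E
python3 - <<'E'
from h import *
st()
p=pose()[0]
plan(lin(p,26.6,[.5185,.2075,.16],158.8,20))
E
```

```text
t 0.1 p [ 0.28   -0.5584  0.1944] yaw 26.6 tilt [-0.001  0.001] F [ 0.7  0.4 -0.1] T [-0.07 -0.    0.07] g 85.5 j [ 1.08  0.33 -0.06  1.46  0.02  1.35 -0.09]
[[27.8,-28.9,1.8,-0.1,0,-6.6],[31,-25.5,1.7,0,0,-6.6],[33.7,-21.7,1.7,0,0,-6.6],[35.9,-17.8,1.7,0,0,-6.6],[37.8,-13.5,1.7,0,0,-6.6],[39.1,-9.1,1.7,0,0,-6.6],[39.8,-4.5,1.7,0,0,-6.6],[40.1,0.1,1.7,0,0,-6.6],[39.9,4.7,1.7,0,0,-6.7],[39,9.3,1.7,0,0,-6.6],[37.6,13.8,1.7,0,0,-6.6],[35.9,18,1.7,0,0,-6.6],[33.6,21.9,1.7,0,0,-6.6],[30.7,25.7,1.7,0,0,-6.6],[27.7,29.1,1.8,0,0,-6.6],[24.1,32,1.7,0,0,-6.6],[20.3,34.6,1.7,0,0,-6.6],[16.1,36.7,1.7,0,0,-6.6],[11.9,38.4,1.7,0,0,-6.7],[7.3,39.4,1.7,0,0,-6.6]]
```

>>> step_arm(motion=[[27.8, -28.9, -8, 0, 0, -6.6], [31, -25.5, -8, 0, 0, -6.6], [33.7, -21.7, -8, 0, 0, -6.6], [35.9, -17.8, -4, 0, 0, -6.6], [37.8, -13.5, 0, 0, 0, -6.6], [39.1, -9.1, 0, 0, 0, -6.6], [39.8, -4.5, 0, 0, 0, -6.6], [40.1, 0.1, 0, 0, 0, -6.6], [39.9, 4.7, 0, 0, 0, -6.7], [39, 9.3, 0, 0, 0, -6.6], [37.6, 13.8, 0, 0, 0, -6.6], [35.9, 18, 0, 0, 0, -6.6], [33.6, 21.9, 5, 0, 0, -6.6], [30.7, 25.7, 8, 0, 0, -6.6], [27.7, 29.1, 8, 0, 0, -6.6], [24.1, 32, 8, 0, 0, -6.6], [20.3, 34.6, 8, 0, 0, -6.6], [16.1, 36.7, 8, 0, 0, -6.6], [11.9, 38.4, 8, 0, 0, -6.7], [7.3, 39.4, 8, 0, 0, -6.6]], jaw=60, force=40)

```text
clock: 2.6
position: [0.4942, 0.2378, 0.1569]
ee_rot: [0.15, 0.989, 0.001, -0.003]
ft_force: [0.7, -0.5, -0.5]
grip_width: 0.702
```

Run:
```python
from h import *
st(); err([.5185,.2075,.10],158.8)
t=manip.camera("top");s=manip.camera("side")
a=cv2.resize(t[130:250,220:340],(400,400),interpolation=cv2.INTER_CUBIC)
c=cv2.resize(s[150:260,230:340],(400,400),interpolation=cv2.INTER_CUBIC)
cv2.imwrite("pics/a1.png",np.hstack([a,c]))
```

```text
t 2.6 p [0.4942 0.2378 0.1569] yaw 162.8 tilt [-0.006  0.002] F [ 0.7 -0.5 -0.5] T [ 0.03 -0.08 -0.05] g 60.0 j [ 0.22  0.31 -0.89  1.68  0.24  1.28  0.56]
corr mm/deg [-32.5 -21.8  56.7] [ 0.  -0.4  4. ]
```

View pics/a1.png

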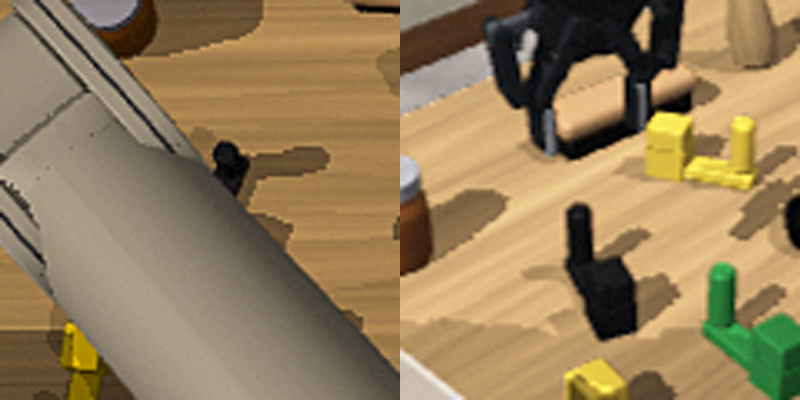

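>>> step_arm(motion=[[-16, -11, 20, 0, -0.4, 2], [-16, -11, 20, 0, 0, 2], [0, 0, 10, 0, 0, 0], [0, 0, 0, 0, 0, 0]])

```text
clock: 3.2
position: [0.5163, 0.2088, 0.1033]
ee_rot: [0.183, 0.983, 0.001, -0.002]
ft_force: [0.3, 0.2, -0.1]
grip_width: 0.701
```

Run:
```python
from h import *
st(); err([.5185,.2075,.10],158.8)
t=manip.camera("top");s=manip.camera("side")
a=cv2.resize(t[130:250,220:340],(400,400),interpolation=cv2.INTER_CUBIC)
c=cv2.resize(s[180:260,250:330],(400,400),interpolation=cv2.INTER_CUBIC)
cv2.imwrite("pics/a2.png",np.hstack([a,c]))
```

```text
t 3.2 p [0.5163 0.2088 0.1033] yaw 158.9 tilt [-0.004  0.002] F [ 0.3  0.2 -0.1] T [ 0.01 -0.01 -0.01] g 59.8 j [ 0.23  0.37 -0.84  1.72  0.29  1.18  0.52]
corr mm/deg [-2.6 -0.4  3.3] [ 0.  -0.2  0.1]
```

View pics/a2.png

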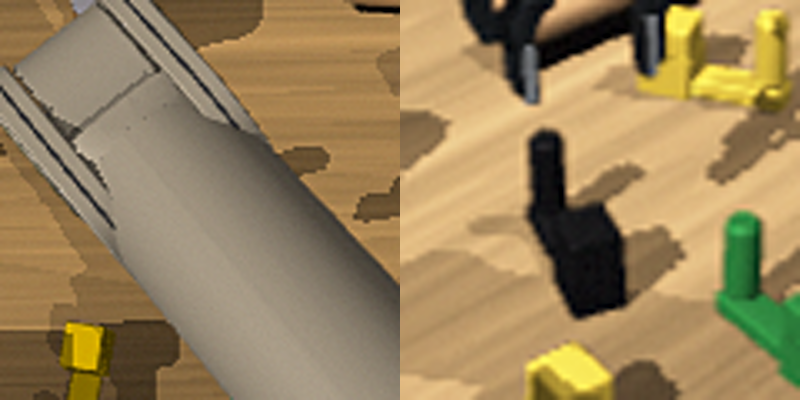

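Run:
```python
from h import *
p,R,_=pose(); print(proj("side",p),[proj("side",p+R.apply([0,s*.03,0])) for s in(-1,1)])
print(proj("side",[.5185,.2075,.052]),proj("side",[.5838,.1823,.067]))
```

```text
[287.63129575 208.59700202] [array([297.79152315, 206.12749218]), array([277.27038306, 211.11528974])]
[288.25312171 223.34385894] [279.57449725 206.05980747]
```

Run:
```python
from h import *
s=manip.camera("side")
for y,c in (((0,0,255)),)*0 or []: pass
p,R,_=pose()
f=10
z=cv2.resize(s[165:245,255:315],None,fx=f,fy=f,interpolation=cv2.INTER_CUBIC)
z=np.clip(255*(z/255.)**.6,0,255).astype(np.uint8)
for q in (p,p+R.apply([0,.03,0]),p+R.apply([0,-.03,0]),[.5185,.2075,.052]):
    u=proj("side",q);cv2.circle(z,(int((u[0]-255+.5)*f),int((u[1]-165+.5)*f)),5,(0,0,255),-1)
cv2.imwrite("pics/a3.png",z[:600])
```

```text
(no output)
```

View pics/a3.png

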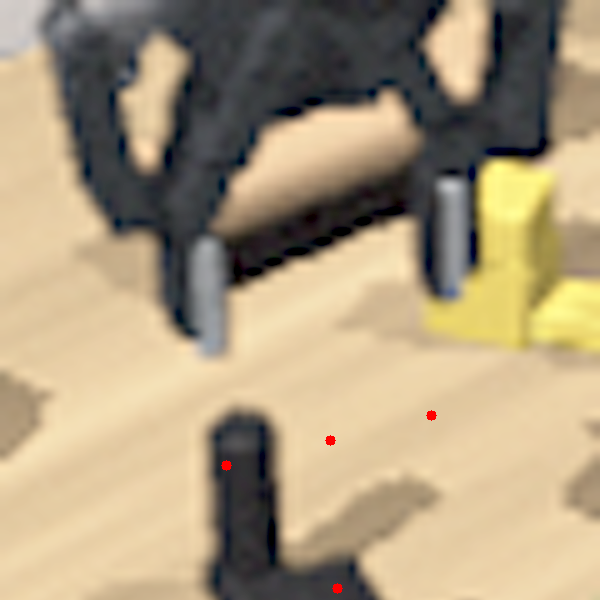

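Run:
```python
from h import *
print(proj("side",[.28,-.5584,.1944]),proj("top",[.28,-.5584,.1944]))
p,R,_=pose();print(proj("side",p),proj("side",p+[0,0,.01]),proj("side",p+[.01,0,0]),proj("side",p+[0,.01,0]))
t=cv2.imread("pics/top0.png");s=cv2.imread("pics/side0.png")
a=cv2.resize(t[270:330,580:640],(400,400),interpolation=cv2.INTER_CUBIC)
c=cv2.resize(s[60:130,480:550],(400,400),interpolation=cv2.INTER_CUBIC)
cv2.imwrite("pics/a4.png",np.hstack([a,c]))
```

```text
[499.45761453 125.20353572] [611.0131476 289.5811454]
[287.52174039 208.53431129] [287.40633293 205.52158503] [285.09240181 207.05987415] [284.78273848 210.01115836]
```

View pics/a4.png

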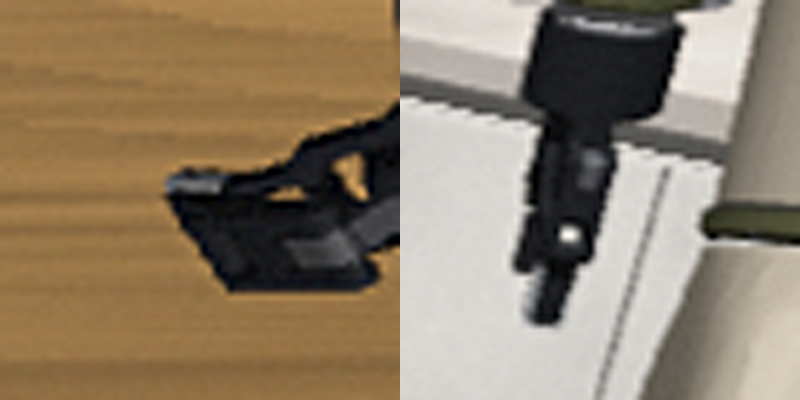

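The fingertips appear about 12 px higher in the pictures than the TCP should project. I'll descend in part and compare again.

>>> step_arm(motion=[[-2.6, -0.4, 15, 0, 0, 0], [0, 0, 20, 0, 0, 0], [0, 0, 15, 0, 0, 0], [0, 0, 8, 0, 0, 0], [0, 0, 0, 0, 0, 0]])

```text
clock: 3.98
position: [0.5187, 0.2088, 0.0423]
ee_rot: [0.182, 0.983, 0.001, -0.001]
ft_force: [-0.6, 0.2, -0.0]
grip_width: 0.702
```

```bash
cat > v.py <<'E'
from h import *
import sys
def view(name,q=(),r=(165,245),c=(255,315),f=10,cam="side",g=.6):
    s=manip.camera(cam)
    z=cv2.resize(s[r[0]:r[1],c[0]:c[1]],None,fx=f,fy=f,interpolation=cv2.INTER_CUBIC)
    z=np.clip(255*(z/255.)**g,0,255).astype(np.uint8)
    for X in q:
        u=proj(cam,X);cv2.circle(z,(int((u[0]-c[0]+.5)*f),int((u[1]-r[0]+.5)*f)),4,(0,0,255),-1)
    cv2.imwrite(f"pics/{name}.png",z)
E
python3 - <<'E'
from v import *
st(); p,R,_=pose()
view("a5",[p,p+R.apply([0,.03,0]),p+R.apply([0,-.03,0])],(190,250),(250,330))
E
```

```text
t 3.98 p [0.5187 0.2088 0.0423] yaw 159.0 tilt [-0.002  0.003] F [-0.6  0.2 -0. ] T [ 0.01 -0.03  0.01] g 60.0 j [ 0.2   0.45 -0.8   1.77  0.36  1.07  0.48]
```

View pics/a5.png

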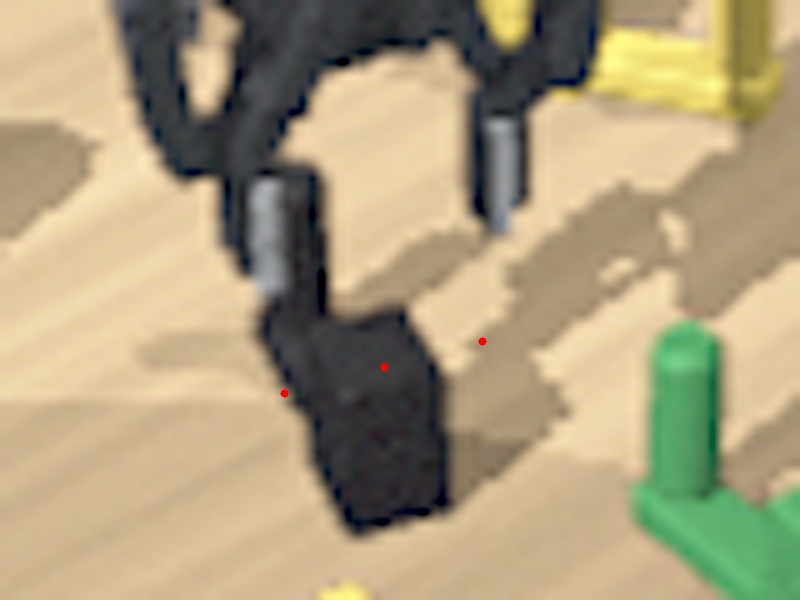

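Run:
```python
from h import *
t=cv2.imread("pics/top0.png");s=cv2.imread("pics/side0.png")
R=down(26.6);p=np.array([.28,-.5584,.1944])
def mk(im,cam,r,c,f,P):
    z=cv2.resize(im[r[0]:r[1],c[0]:c[1]],None,fx=f,fy=f,interpolation=cv2.INTER_CUBIC)
    for X,col in P:
        u=proj(cam,X);cv2.circle(z,(int((u[0]-c[0]+.5)*f),int((u[1]-r[0]+.5)*f)),4,col,-1)
    return z
P=[]
for dz,hv,col in((0,0,(0,0,255)),(.036,0,(0,255,0)),(0,1,(255,0,255))):
    for y in(-.05,0,.05): P.append((p+[0,0,dz]+hv*np.array([.041,-.041,0])+R.apply([0,y,0]),col))
a=mk(t,"top",(260,340),(560,640),5,P);b=mk(s,"side",(70,150),(470,550),5,P)
cv2.imwrite("pics/a6.png",np.hstack([a,b]))
```

```text
(no output)
```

View pics/a6.png

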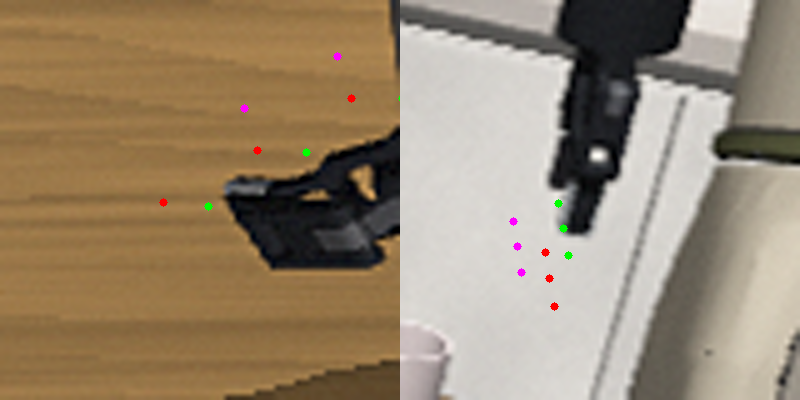

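>>> step_arm(motion=[[0, 0, 10, 0, 0, 0], [0, 0, 10, 0, 0, 0], [0, 0, 5, 0, 0, 0], [0, 0, 0, 0, 0, 0]])

```text
clock: 4.53
position: [0.5195, 0.2092, 0.0167]
ee_rot: [0.183, 0.983, 0.002, -0.0]
ft_force: [-0.6, 0.0, 0.1]
grip_width: 0.702
```

Run:
```python
from v import *
st(); p,R,_=pose()
view("a7",[p,p+R.apply([0,.03,0]),p+R.apply([0,-.03,0])],(190,250),(250,330))
```

```text
t 4.53 p [0.5195 0.2092 0.0167] yaw 159.0 tilt [-0.     0.003] F [-0.6  0.   0.1] T [ 0.    0.03 -0.02] g 59.9 j [ 0.18  0.48 -0.79  1.79  0.39  1.03  0.45]
```

View pics/a7.png

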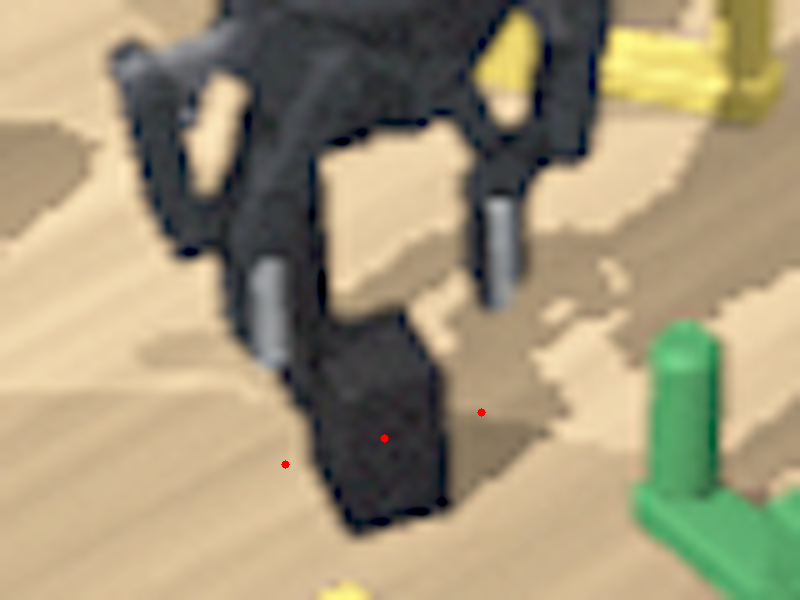

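>>> step_arm(motion=[[0, 0, 6, 0, 0, 0], [0, 0, 6, 0, 0, 0], [0, 0, 0, 0, 0, 0]])

```text
clock: 4.95
position: [0.5199, 0.2094, 0.0045]
ee_rot: [0.183, 0.983, 0.002, 0.0]
ft_force: [-0.1, 1.1, -0.2]
grip_width: 0.7
```

>>> step_arm(motion=[[0, 0, 0, 0, 0, 0], [0, 0, 0, 0, 0, 0], [0, 0, 0, 0, 0, 0], [0, 0, 0, 0, 0, 0], [0, 0, 0, 0, 0, 0], [0, 0, 0, 0, 0, 0]], jaw=26, force=30)

```text
clock: 5.7
position: [0.52, 0.2095, 0.0048]
ee_rot: [0.183, 0.983, 0.002, 0.0]
ft_force: [-0.2, 0.7, -0.3]
grip_width: 0.366
```

Run:
```python
from v import *
st(); p,R,_=pose()
view("a8",[p,p+R.apply([0,.03,0]),p+R.apply([0,-.03,0])],(190,250),(250,330))
```

```text
t 5.7 p [0.52   0.2095 0.0048] yaw 159.0 tilt [0.001 0.004] F [-0.2  0.7 -0.3] T [0.08 0.02 0.02] g 31.2 j [ 0.18  0.5  -0.78  1.8   0.4   1.01  0.44]
```

View pics/a8.png

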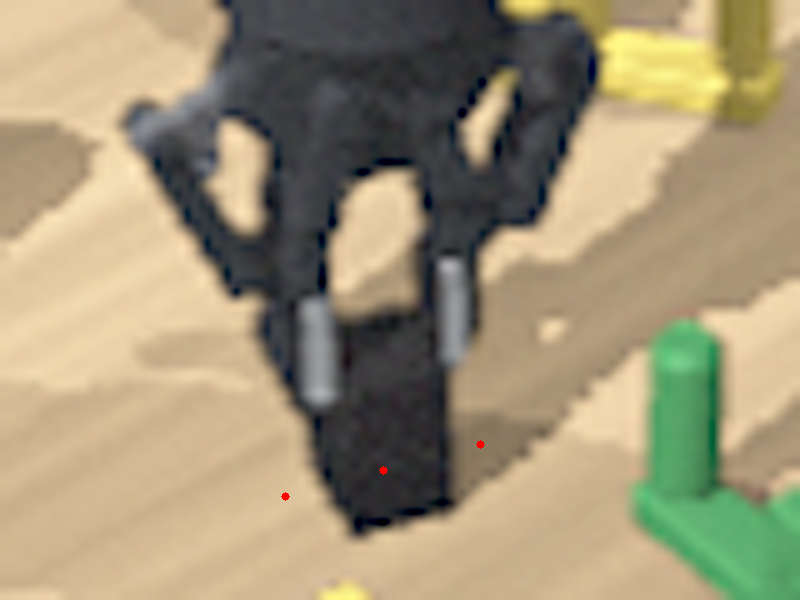

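>>> step_arm(motion=[[0, 0, -10, 0, 0, 0], [0, 0, -20, 0, 0, 0], [0, 0, -30, 0, 0, 0], [0, 0, -40, 0, 0, 0], [0, 0, -40, 0, 0, 0], [0, 0, -40, 0, 0, 0], [0, 0, -25, 0, 0, 0], [0, 0, 0, 0, 0, 0]], force=45)

```text
clock: 6.75
position: [0.5189, 0.2101, 0.2256]
ee_rot: [0.181, 0.983, 0.003, 0.003]
ft_force: [1.6, 0.3, -1.4]
grip_width: 0.356
```

Run:
```python
from v import *
st(); p,R,_=pose()
view("b1",[p],(130,210),(240,340),8)
plan(lin(p,159,[.484,-.231,.215],112,18))
```

```text
t 6.75 p [0.5189 0.2101 0.2256] yaw 159.1 tilt [0.006 0.005] F [ 1.6  0.3 -1.4] T [ 0.01 -0.02 -0.  ] g 30.4 j [ 0.27  0.27 -0.87  1.56  0.21  1.4   0.59]
[[-7.2,-23.2,-0.8,0.3,0.2,2.7],[-8.1,-23.2,0.6,0,0,2.6],[-9,-22.9,0.6,0,0,2.7],[-10.2,-22.4,0.5,0,0,2.6],[-11.1,-21.9,0.6,0,0,2.6],[-12.1,-21.4,0.6,0,0,2.6],[-13.1,-20.8,0.5,0,0,2.6],[-14,-20.2,0.6,0,0,2.6],[-14.9,-19.5,0.6,0,0,2.6],[-15.8,-18.8,0.5,0,0,2.6],[-16.6,-18.1,0.6,0,0,2.6],[-17.5,-17.4,0.6,0,-0.1,2.7],[-18.2,-16.5,0.6,0,0,2.6],[-18.9,-15.6,0.6,0,0,2.6],[-19.7,-14.8,0.6,0,0,2.6],[-20.3,-13.9,0.6,0,0,2.6],[-20.9,-12.9,0.6,0,0,2.6],[-21.5,-12,0.6,0,0,2.6]]
```

View pics/b1.png

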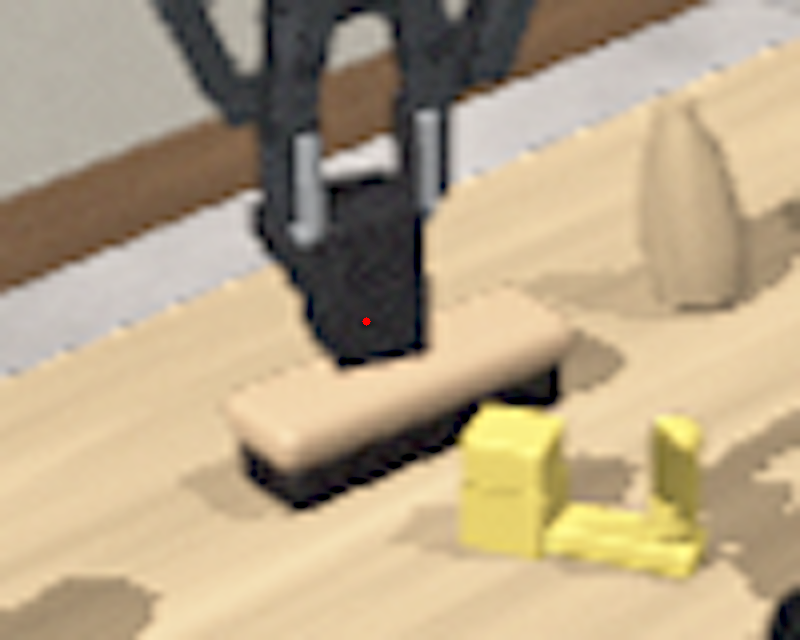

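>>> step_arm(motion=[[-7.2, -23.2, 0, 0.3, 0.2, 2.7], [-8.1, -23.2, 0, 0, 0, 2.6], [-9, -22.9, 0, 0, 0, 2.7], [-10.2, -22.4, 0, 0, 0, 2.6], [-11.1, -21.9, 0, 0, 0, 2.6], [-12.1, -21.4, 0, 0, 0, 2.6], [-13.1, -20.8, 0, 0, 0, 2.6], [-14, -20.2, 0, 0, 0, 2.6], [-14.9, -19.5, 0, 0, 0, 2.6], [-15.8, -18.8, 0, 0, 0, 2.6], [-16.6, -18.1, 0, 0, 0, 2.6], [-17.5, -17.4, 0, 0, 0, 2.7], [-18.2, -16.5, 0, 0, 0, 2.6], [-18.9, -15.6, 0, 0, 0, 2.6], [-19.7, -14.8, 0, 0, 0, 2.6], [-20.3, -13.9, 0, 0, 0, 2.6], [-20.9, -12.9, 0, 0, 0, 2.6], [-10, -6, 0, 0, 0, 2.6], [0, 0, 0, 0, 0, 0]])

```text
clock: 9.18
position: [0.4704, -0.2422, 0.2164]
ee_rot: [0.578, 0.816, -0.003, -0.006]
ft_force: [0.3, 0.9, -1.0]
grip_width: 0.357
```

Run:
```python
from v import *
st(); err([.484,-.231,.19],112)
view("c1",[],(90,190),(350,450),6,"side",.7);
p=pose()[0]
view("c1t",[p,[.484,-.231,.167]],(150,250),(400,500),6,"top",.5)
a=cv2.imread("pics/c1.png");b=cv2.imread("pics/c1t.png");cv2.imwrite("pics/c1.png",cv2.resize(np.hstack([a,b]),(800,400)))
```

```text
t 9.18 p [ 0.4704 -0.2422  0.2164] yaw 109.4 tilt [-0.013  0.001] F [ 0.3  0.9 -1. ] T [ 0.07 -0.02  0.  ] g 30.4 j [ 0.82  0.15 -0.48  1.65  0.08  1.37  0.67]
corr mm/deg [ 5.9 16.9 26.2] [-0.7 -0.3 -2.6]
```

View pics/c1.png

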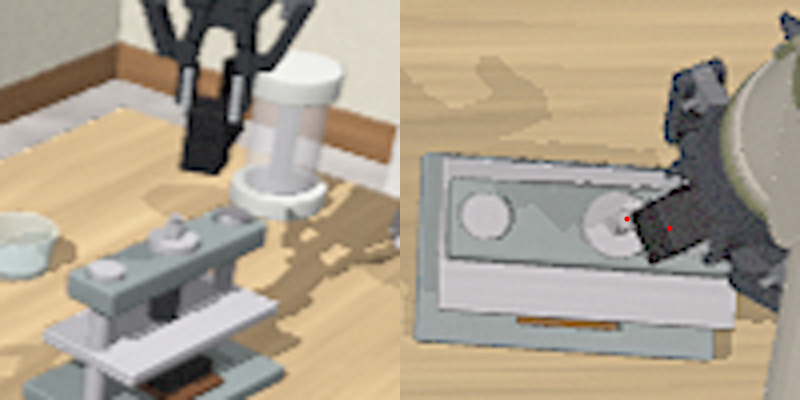

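Run:
```python
from v import *
f=12
view("c2",[],(104,140),(380,416),f,"side",.5);
view("c2t",[],(185,221),(446,482),f,"top",.45)
a=cv2.imread("pics/c2.png");b=cv2.imread("pics/c2t.png");cv2.imwrite("pics/c2.png",cv2.resize(np.hstack([a,b]),(800,400)))
p,R,_=pose()
U=p-[0,0,.0048]
for n,q in(("foot",U),("hubtop",U+[0,0,.052])):
  for c,o in(("side",(380,104,0)),("top",(446,185,400))):
    u=proj(c,q);print(n,c,u,(u-np.array(o[:2])+.5)*400/36+[o[2],0])
```

```text
foot side [400.57453039 130.55128779] [234.16144876 300.56986433]
foot top [465.8506598  206.73536931] [626.11844227 247.05965899]
hubtop side [402.63096977 115.174686  ] [257.01077519 129.71873329]
hubtop top [472.59750906 203.10552995] [701.08343397 206.72811057]
```

View pics/c2.png

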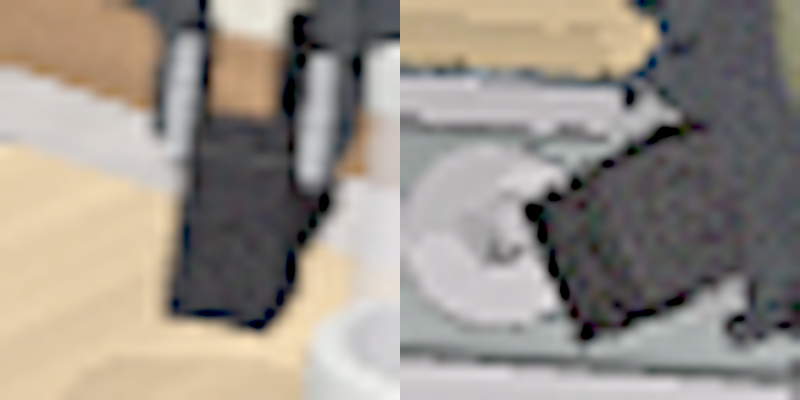

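Run:
```python
from h import *
p,R,_=pose();z=p[2]-.0048
ft=lambda x,y:onz("top",446+(x-400)/11.11-.5,185+y/11.11-.5,z)
fs=lambda x,y:onz("side",380+x/11.11-.5,104+y/11.11-.5,z)
xh=-R.apply([1,0,0]);yh=-R.apply([0,1,0])
for f,P in((ft,[(530,208),(583,333)]),(fs,[(170,315),(265,328)])):
    a,b=map(lambda q:f(*q),P);print(a,b,np.linalg.norm(a-b),"mid->foot",(a+b)/2+.018*xh,"edge dir",np.degrees(np.arctan2(*(b-a)[1::-1])))
    for q in(a,b): print("  rel to TCP in crank x,y",(q-p)@xh*1e3,(q-p)@yh*1e3)
print(p)
```

```text
[ 0.47943106 -0.22122005  0.21183975] [ 0.45321313 -0.23043859  0.21183975] 0.027791393616520773 mid->foot [ 0.47238146 -0.24277853  0.21174882] edge dir -160.6277052859797
  rel to TCP in crank x,y -15.245969692784703 -14.506307040913189
  rel to TCP in crank x,y -15.391364835623346 13.2829209715967
[ 0.47798316 -0.21860348  0.21183975] [ 0.45364188 -0.23052807  0.21183975] 0.027105231689780334 mid->foot [ 0.47187189 -0.24151499  0.21174882] edge dir -153.90014317614006
  rel to TCP in crank x,y -18.197199622809773 -14.023944875428983
  rel to TCP in crank x,y -15.162775645145217 12.909346526316826
[ 0.47096305 -0.24046429  0.21663975]
```

Run:
```python
from h import *
p,R,_=pose();st()
err([.4836,-.2291,.180],112)
```

```text
t 9.38 p [ 0.471  -0.2405  0.2166] yaw 109.7 tilt [-0.012  0.001] F [-0.3  0.1 -1.7] T [-0.   -0.07  0.01] g 30.4 j [ 0.82  0.15 -0.48  1.65  0.07  1.37  0.67]
corr mm/deg [ 6.3 16.1 36.5] [-0.6 -0.3 -2.3]
```

>>> step_arm(motion=[[3, 8, 8, -0.6, -0.3, -1.2], [3, 8, 10, 0, 0, -1], [0, 0, 10, 0, 0, 0], [0, 0, 7, 0, 0, 0], [0, 0, 0, 0, 0, 0]])

```text
clock: 10.0
position: [0.4849, -0.2262, 0.1784]
ee_rot: [0.557, 0.83, -0.0, -0.0]
ft_force: [-0.2, -0.9, -1.5]
grip_width: 0.357
```

Run:
```python
from v import *
st(); err([.4836,-.2291,.180],112)
f=12
view("c3",[],(115,160),(370,415),f,"side",.6);
view("c3t",[],(185,230),(436,481),f,"top",.5)
a=cv2.imread("pics/c3.png");b=cv2.imread("pics/c3t.png");cv2.imwrite("pics/c3.png",cv2.resize(np.hstack([a,b]),(800,400)))
```

```text
t 10.0 p [ 0.4849 -0.2262  0.1784] yaw 112.3 tilt [-0.001  0.   ] F [-0.2 -0.9 -1.5] T [-0.02 -0.03  0.01] g 30.5 j [ 0.8   0.18 -0.5   1.7   0.09  1.28  0.67]
corr mm/deg [-2.2 -2.3 -1.6] [-0.  -0.   0.3]
```

View pics/c3.png

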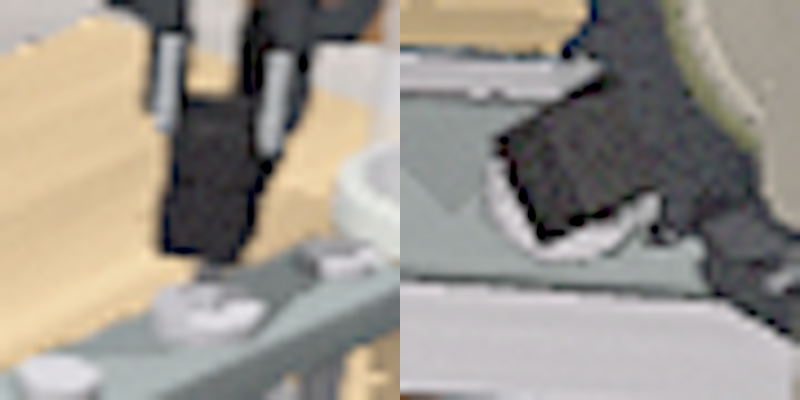

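>>> step_arm(motion=[[-2.2, -2.3, 0, 0, 0, 0], [0, 0, 4, 0, 0, 0], [0, 0, 4, 0, 0, 0], [0, 0, 0, 0, 0, 0]])

```text
clock: 10.6
position: [0.484, -0.2302, 0.1713]
ee_rot: [0.558, 0.83, -0.0, 0.001]
ft_force: [0.5, 0.1, -1.1]
grip_width: 0.36
```

Run:
```python
from v import *
st(); err([.4836,-.2291,.152],112)
f=12
view("c4",[],(115,160),(370,415),f,"side",.6);
view("c4t",[],(185,230),(436,481),f,"top",.5)
a=cv2.imread("pics/c4.png");b=cv2.imread("pics/c4t.png");cv2.imwrite("pics/c4.png",cv2.resize(np.hstack([a,b]),(800,400)))
```

```text
t 10.6 p [ 0.484  -0.2302  0.1713] yaw 112.2 tilt [ 0.001 -0.001] F [ 0.5  0.1 -1.1] T [ 0.03  0.04 -0.01] g 30.8 j [ 0.8   0.19 -0.5   1.71  0.09  1.27  0.67]
corr mm/deg [ 1.2  0.1 19.3] [0.  0.1 0.2]
```

View pics/c4.png

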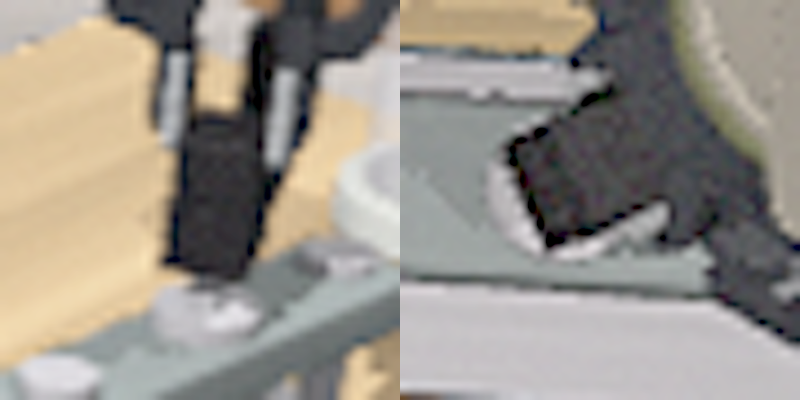

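Run:
```python
from h import *
p,R,_=pose();z=p[2]-.0048
ft=lambda x,y:onz("top",436+(x-400)/8.89-.5,185+y/8.89-.5,z)
fs=lambda x,y:onz("side",370+x/8.89-.5,115+y/8.89-.5,z)
xh=-R.apply([1,0,0]);yh=-R.apply([0,1,0])
for f,P in((ft,[(505,150),(548,247)]),(fs,[(165,265),(245,283)])):
    a,b=map(lambda q:f(*q),P);print(np.linalg.norm(a-b),"foot",(a+b)/2+.018*xh)
```

```text
0.028343177568039977 foot [ 0.48489874 -0.23187573  0.16691673]
0.030516881933315126 foot [ 0.48344887 -0.22974784  0.16691673]
```

>>> step_arm(motion=[[0.5, 0, 4, 0, 0, 0], [0, 0, 4, 0, 0, 0], [0, 0, 4, 0, 0, 0], [0, 0, 0, 0, 0, 0]])

```text
clock: 11.2
position: [0.484, -0.2296, 0.1588]
ee_rot: [0.558, 0.83, 0.0, 0.001]
ft_force: [-0.1, 0.2, -1.8]
grip_width: 0.361
```

Run:
```python
from v import *
st(); err([.4836,-.2291,.152],112)
```

```text
t 11.2 p [ 0.484  -0.2296  0.1588] yaw 112.2 tilt [ 0.002 -0.001] F [-0.1  0.2 -1.8] T [-0.01 -0.04  0.04] g 30.9 j [ 0.8   0.2  -0.5   1.73  0.1   1.24  0.67]
corr mm/deg [ 0.7 -0.2  6.8] [0.1 0.1 0.2]
```

>>> step_arm(motion=[[0, 0, 3, 0, 0, 0], [0, 0, 3, 0, 0, 0], [0, 0, 3, 0, 0, 0], [0, 0, 0, 0, 0, 0]])

```text
clock: 11.7
position: [0.485, -0.2301, 0.152]
ee_rot: [0.558, 0.83, -0.0, 0.002]
ft_force: [0.1, 0.2, -1.7]
grip_width: 0.358
```

Run:
```python
from v import *
st()
f=12
view("d1",[],(115,160),(370,415),f,"side",.6);
view("d1t",[],(185,230),(436,481),f,"top",.5)
a=cv2.imread("pics/d1.png");b=cv2.imread("pics/d1t.png");cv2.imwrite("pics/d1.png",cv2.resize(np.hstack([a,b]),(800,400)))
```

```text
t 11.7 p [ 0.485  -0.2301  0.152 ] yaw 112.2 tilt [ 0.004 -0.003] F [ 0.1  0.2 -1.7] T [ 0.02  0.05 -0.02] g 30.6 j [ 0.8   0.2  -0.5   1.74  0.1   1.22  0.67]
```

View pics/d1.png

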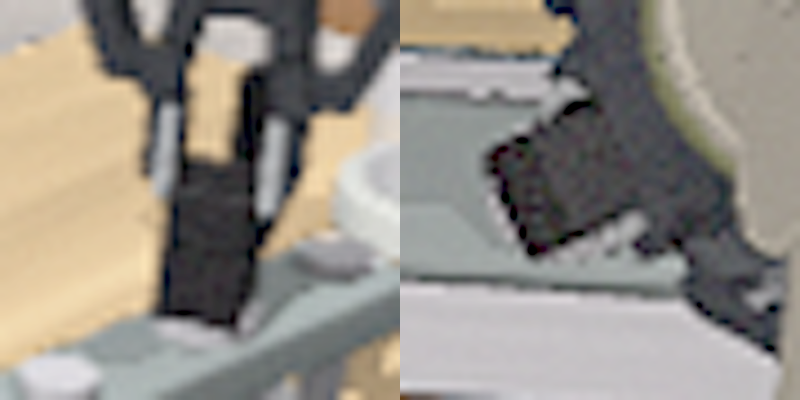

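>>> step_arm(motion=[[0, 0, 2, 0, 0, 0], [0, 0, 2, 0, 0, 0], [0, 0, 0, 0, 0, 0]])

```text
clock: 12.18
position: [0.4856, -0.2304, 0.152]
ee_rot: [0.558, 0.83, -0.001, 0.004]
ft_force: [-0.2, -0.7, -2.3]
grip_width: 0.36
```

>>> step_arm(motion=[[-0.7, -0.5, 5, 0, 0, 0], [0, 0, 8, 0, 0, 0], [0, 0, 8, 0, 0, 0]])

```text
clock: 12.55
position: [0.4897, -0.2343, 0.1492]
ee_rot: [0.558, 0.83, -0.003, 0.012]
ft_force: [-25.9, 6.0, 69.8]
grip_width: 0.361
```

Run:
```python
from v import *
st();err([.4845,-.2301,.152],112)
```

```text
t 12.55 p [ 0.4897 -0.2343  0.1492] yaw 112.1 tilt [ 0.016 -0.018] F [-25.9   6.   69.8] T [1.11 6.06 0.12] g 30.8 j [ 0.8   0.2  -0.49  1.74  0.12  1.2   0.66]
corr mm/deg [ 5.8 -3.2 -3. ] [0.5 1.3 0.1]
```

>>> step_arm(motion=[[3, -2, -4, 0.5, 1.3, 0], [2, -1, 0, 0, 0, 0], [0, 0, 0, 0, 0, 0]])

```text
clock: 12.92
position: [0.4862, -0.2331, 0.1547]
ee_rot: [0.559, 0.829, -0.001, 0.003]
ft_force: [1.5, -1.7, -0.8]
grip_width: 0.36
```

Run:
```python
from v import *
st();err([.4845,-.2301,.152],112)
```

```text
t 12.93 p [ 0.4862 -0.2331  0.1547] yaw 112.0 tilt [ 0.004 -0.005] F [ 1.5 -1.7 -0.8] T [-0.52 -0.26 -0.  ] g 30.8 j [ 0.8   0.2  -0.49  1.73  0.1   1.23  0.67]
corr mm/deg [ 3.4 -0.5  2.7] [0.1 0.3 0. ]
```

>>> step_arm(motion=[[2, 0, 4, 0, 0.3, 0], [0, 0, 2, 0, 0, 0], [0, 0, 0, 0, 0, 0]])

```text
clock: 13.3
position: [0.4863, -0.233, 0.1502]
ee_rot: [0.559, 0.829, 0.0, 0.003]
ft_force: [-1.4, -0.6, 4.7]
grip_width: 0.36
```

>>> step_arm(motion=[[0, 0, 0, 0, 0, 0], [0, 0, 0, 0, 0, 0], [0, 0, -5, 0, 0, 0], [0, 0, -20, 0, 0, 0], [0, 0, -40, 0, 0, 0], [0, 0, -30, 0, 0, 0], [0, 0, 0, 0, 0, 0]], jaw=55)

```text
clock: 14.18
position: [0.4844, -0.2302, 0.2452]
ee_rot: [0.559, 0.829, 0.001, -0.001]
ft_force: [-0.2, -0.1, -0.2]
grip_width: 0.643
```

Run:
```python
from v import *
st()
f=10
view("d2",[],(110,170),(360,420),f,"side",.6);
view("d2t",[],(175,235),(430,490),f,"top",.5)
a=cv2.imread("pics/d2.png");b=cv2.imread("pics/d2t.png");cv2.imwrite("pics/d2.png",cv2.resize(np.hstack([a,b]),(800,400)))
```

```text
t 14.18 p [ 0.4844 -0.2302  0.2452] yaw 112.1 tilt [-0.     0.002] F [-0.2 -0.1 -0.2] T [0.07 0.03 0.  ] g 54.9 j [ 0.81  0.15 -0.49  1.6   0.07  1.42  0.69]
```

View pics/d2.png

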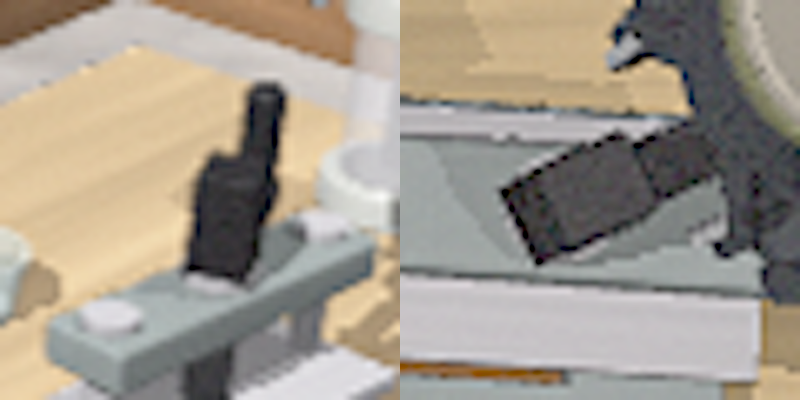

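Run:
```python
from v import *
K=onz("side",399.5,123.3,.214);print(K,proj("side",[.5102,-.2959,.214]))
a=np.array([.4843,-.231]);print(np.degrees(np.arctan2(*(K[:2]-a)[::-1])),np.linalg.norm(K[:2]-a))
# hub underside from top view: corners (500,190),(540,265) scale 6.667
P=[onz("top",430+(x-400)/6.667-.5,175+y/6.667-.5,.147) for x,y in((500,190),(540,265))]
d=P[1]-P[0];n=np.array([-d[1],d[0],0])/np.linalg.norm(d);print(P,np.linalg.norm(d),n,np.degrees(np.arctan2(n[1],n[0])))
# arm edges direction in top image at z=.161 ; hub top-face edge (540,265)->(655,215) approx z .147
```

```text
[ 0.50508422 -0.28360605  0.214     ] [400.33285397 121.87638533]
-68.44142465004445 0.05656306559026586
[array([ 0.49068911, -0.20822694,  0.147     ]), array([ 0.46282782, -0.2211136 ,  0.147     ])] 0.03069718257857972 [ 0.41979947 -0.90761688  0.        ] -65.17807232514009
```

>>> step_arm(motion=[[-25, 0, 0, 0, 0, 0], [-25, 0.5, 0, 0, 0, 0], [-20, 0.5, 0, 0, 0, 0], [0, 0, 5, 0, 0, 0], [0, 0, 0, 0, 0, 0]], jaw=45)

```text
clock: 14.9
position: [0.5087, -0.2934, 0.2302]
ee_rot: [0.558, 0.83, 0.001, -0.008]
ft_force: [-0.3, 1.1, 0.4]
grip_width: 0.525
```

Run:
```python
from v import *
st(); err([.5117,-.2954,.17],112)
p=pose()[0]
f=10
view("d3",[p],(90,150),(370,430),f,"side",.6);
view("d3t",[p],(165,225),(450,510),f,"top",.5)
a=cv2.imread("pics/d3.png");b=cv2.imread("pics/d3t.png");cv2.imwrite("pics/d3.png",cv2.resize(np.hstack([a,b]),(800,400)))
```

```text
t 14.9 p [ 0.5087 -0.2934  0.2302] yaw 112.2 tilt [-0.012  0.009] F [-0.3  1.1  0.4] T [-0.06 -0.03 -0.01] g 44.9 j [ 0.82  0.28 -0.46  1.48  0.12  1.43  0.75]
corr mm/deg [-3.8  2.5 60.2] [-0.4 -0.8  0.2]
```

View pics/d3.png

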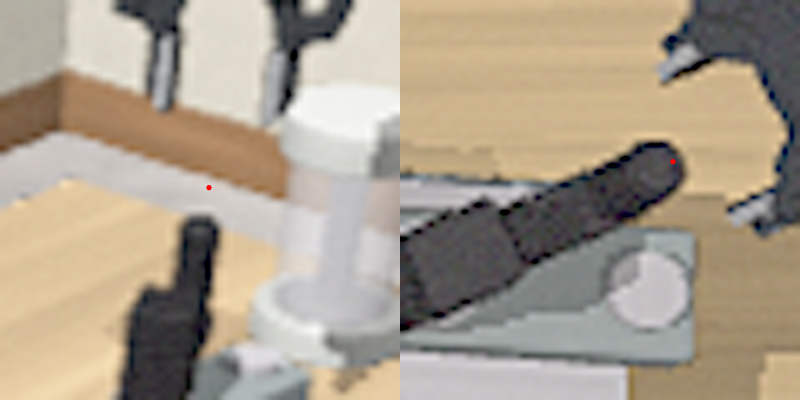

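Run:
```python
from h import *
a=tri(489.25,176.2,393.8,105.7);b=tri(499.75,197.2,410.3,107.8);print(a,b,(a[0]+b[0])/2, np.linalg.norm(a[0]-b[0]));print(pose()[0])
# knob top: top pix (655,160), side(198,225)
print(tri(450+255/6.667-.5,165+160/6.667-.5,370+198/6.667-.5,90+222/6.667-.5), onz("top",450+257/6.667-.5,165+162/6.667-.5,.214))
```

```text
(array([ 0.53042888, -0.27853825,  0.26931902]), np.float64(0.002737065408117172)) (array([ 0.48187845, -0.29833682,  0.27009609]), np.float64(0.000405967009749315)) [ 0.50615367 -0.28843754  0.26970755] 0.05243788586198482
[ 0.50886172 -0.29369307  0.23112971]
(array([ 0.51299173, -0.29411484,  0.21039686]), np.float64(5.456510589497646e-06)) [ 0.51159549 -0.29351864  0.214     ]
```

>>> step_arm(motion=[[-3, 2, 15, -0.4, -0.8, 0], [0, 0, 15, 0, 0, 0], [0, 0, 15, 0, 0, 0], [0, 0, 12, 0, 0, 0], [0, 0, 0, 0, 0, 0]])

```text
clock: 15.62
position: [0.5116, -0.2939, 0.172]
ee_rot: [0.557, 0.831, -0.001, 0.001]
ft_force: [0.2, 0.6, -0.3]
grip_width: 0.529
```

Run:
```python
from v import *
st(); err([.5117,-.2954,.17],112)
p=pose()[0]
f=10
view("d4",[p],(90,150),(370,430),f,"side",.6);
view("d4t",[p],(165,225),(450,510),f,"top",.5)
a=cv2.imread("pics/d4.png");b=cv2.imread("pics/d4t.png");cv2.imwrite("pics/d4.png",cv2.resize(np.hstack([a,b]),(800,400)))
```

```text
t 15.62 p [ 0.5116 -0.2939  0.172 ] yaw 112.3 tilt [ 0.001 -0.002] F [ 0.2  0.6 -0.3] T [-0.   -0.02 -0.05] g 45.1 j [ 0.82  0.3  -0.46  1.57  0.14  1.3   0.73]
corr mm/deg [-1.4 -0.5  2. ] [0.  0.2 0.3]
```

View pics/d4.png

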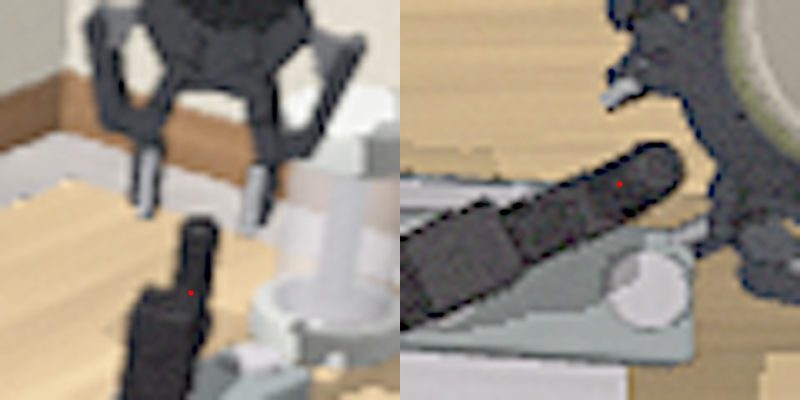

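>>> step_arm(motion=[[-1.4, -0.5, 0, 0, 0, 0], [0, 0, 0, 0, 0, 0], [0, 0, 0, 0, 0, 0], [0, 0, 0, 0, 0, 0], [0, 0, 0, 0, 0, 0]], jaw=15, force=25)

```text
clock: 16.35
position: [0.5128, -0.2961, 0.1745]
ee_rot: [0.557, 0.83, -0.001, 0.003]
ft_force: [-0.3, 0.0, -0.3]
grip_width: 0.202
```

Run:
```python
from v import *
st()
p=pose()[0]
f=10
view("d5",[p],(90,150),(370,430),f,"side",.6);
view("d5t",[p],(165,225),(450,510),f,"top",.5)
a=cv2.imread("pics/d5.png");b=cv2.imread("pics/d5t.png");cv2.imwrite("pics/d5.png",cv2.resize(np.hstack([a,b]),(800,400)))
```

```text
t 16.35 p [ 0.5128 -0.2961  0.1745] yaw 112.3 tilt [ 0.004 -0.004] F [-0.3  0.  -0.3] T [ 0.03  0.06 -0.01] g 17.2 j [ 0.82  0.3  -0.46  1.57  0.14  1.3   0.73]
```

View pics/d5.png

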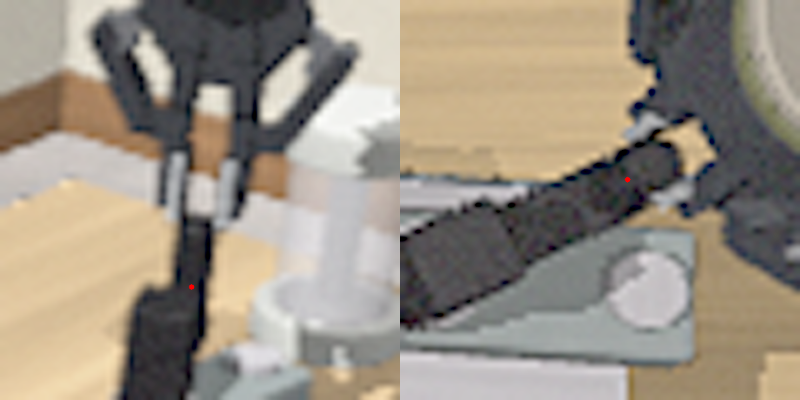

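The jaws closed to 17 mm, which is less than the 22 mm knob, at the knob's top edge. So the pictures are right: the real tips sit about 29 mm above the reported TCP. I'll open, go lower and regrip.

>>> step_arm(motion=[[0, 0, 0, 0, 0, 0], [0, 0, 0, 0, 0, 0], [0, 0, 6, 0, 0, 0], [0, 0, 6, 0, 0, 0], [0, 0, 6, 0, 0, 0], [0, 0, 0, 0, 0, 0]], jaw=45)

```text
clock: 17.2
position: [0.5128, -0.2962, 0.1549]
ee_rot: [0.557, 0.83, -0.001, 0.003]
ft_force: [-0.6, -0.6, -0.3]
grip_width: 0.526
```

>>> step_arm(motion=[[0, 0, 0, 0, 0, 0], [0, 0, 0, 0, 0, 0], [0, 0, 0, 0, 0, 0], [0, 0, 0, 0, 0, 0], [0, 0, 0, 0, 0, 0]], jaw=15)

```text
clock: 17.82
position: [0.5129, -0.2961, 0.1552]
ee_rot: [0.557, 0.831, -0.001, 0.003]
ft_force: [-0.2, -0.0, -1.1]
grip_width: 0.244
```

Run:
```python
from v import *
st()
p=pose()[0]
f=10
view("d6",[p],(90,150),(370,430),f,"side",.6);
view("d6t",[p],(165,225),(450,510),f,"top",.5)
a=cv2.imread("pics/d6.png");b=cv2.imread("pics/d6t.png");cv2.imwrite("pics/d6.png",cv2.resize(np.hstack([a,b]),(800,400)))
```

```text
t 17.82 p [ 0.5129 -0.2961  0.1552] yaw 112.3 tilt [ 0.004 -0.004] F [-0.2 -0.  -1.1] T [0.05 0.05 0.  ] g 20.8 j [ 0.82  0.32 -0.46  1.59  0.15  1.26  0.73]
```

View pics/d6.png

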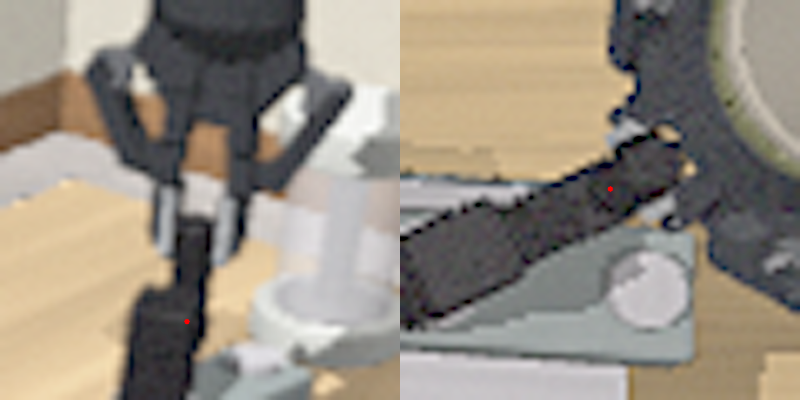

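Gripped: the jaw reads 20.8 mm, and the hub also read about 1 mm under its size. I'll plan the circular winding with a helper and take a short first bite.

```bash
cat >> v.py <<'E'
C=np.array([.4843,-.231]);RAD=.0708
def az():
    p=pose()[0]-[*C,0];return np.degrees(np.arctan2(p[1],p[0])),np.hypot(p[0],p[1])
def wind(step,n,z=.1552,yaw=112,stop=1):
    a,r=az();print("az",round(a,1),"r",round(r*1e3,1))
    pts=[]
    for i in range(1,n+1):
        b=np.radians(a-step*i);rr=RAD+(r-RAD)*max(0,1-i/3);pts.append(((C[0]+rr*np.cos(b),C[1]+rr*np.sin(b),z),yaw))
    plan(pts,dec=1)
E
python3 - <<'E'
from v import *
wind(10,8)
E
```

```text
az -66.3 r 71.1
[[0.9,-12.4,-0.1,0.1,0.3,0.3],[2.9,-12,0,0,0,0],[5,-11.3,0,0,0,0],[6.8,-10.3,0,0,0,0],[8.5,-9,0,0,0,0],[9.9,-7.3,0,0,0,0],[11,-5.6,0,0,0,0],[11.8,-3.5,0,0,0,0]]
```

>>> step_arm(motion=[[0.9, -12.4, 0, 0, 0.3, 0.3], [2.9, -12, 0, 0, 0, 0], [5, -11.3, 0, 0, 0, 0], [6.8, -10.3, 0, 0, 0, 0], [8.5, -9, 0, 0, 0, 0], [9.9, -7.3, 0, 0, 0, 0], [11, -5.6, 0, 0, 0, 0], [11.8, -3.5, 0, 0, 0, 0]])

```text
clock: 18.92
position: [0.4232, -0.2653, 0.1551]
ee_rot: [0.558, 0.83, 0.004, 0.003]
ft_force: [12.3, 2.6, -7.2]
grip_width: 0.246
```

Run:
```python
from v import *
st()
wind(15,20)
p=pose()[0]
f=10
view("e1",[],(100,180),(350,430),f,"side",.6);
view("e1t",[],(165,245),(420,500),f,"top",.5)
a=cv2.imread("pics/e1.png");b=cv2.imread("pics/e1t.png");cv2.imwrite("pics/e1.png",cv2.resize(np.hstack([a,b]),(800,400)))
```

```text
t 18.93 p [ 0.4232 -0.2653  0.1551] yaw 112.2 tilt [0.009 0.004] F [12.3  2.6 -7.2] T [ 0.68 -2.45 -0.12] g 21.0 j [ 0.91  0.11 -0.46  1.83  0.04  1.21  0.82]
az -150.7 r 70.1
[[18.3,-0.1,-0.1,0.6,0,0.2],[17.8,4.6,0,0,0,0],[16.1,9.1,0,0,0,0],[13,13.1,0,0,0,0],[9.2,16,0,0,0,0],[4.8,17.9,0,0,0,0],[-0.1,18.5,0,0,0,0],[-4.8,17.8,-0.1,0,0,0],[-9.3,16,0,0,0,0],[-13.1,13,0,0,0,0],[-16.1,9.2,0,0,0,0],[-17.8,4.7,0,0,0,0],[-18.5,0,0,0,0,0],[-17.8,-4.9,0,0,0,0],[-16,-9.3,0,0,0,0],[-13.1,-13.1,0,0,0,0],[-9.1,-16,0,0,0,0],[-4.8,-17.9,0,0,0,0],[0.1,-18.4,0,0,0,0],[4.8,-17.9,0,0,0,0]]
```

View pics/e1.png

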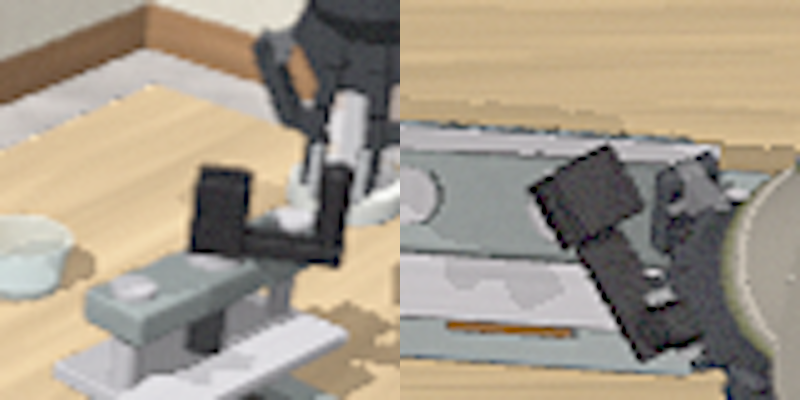

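>>> step_arm(motion=[[18.3, 0, 1.2, 0.6, 0, 0.2], [17.8, 4.6, 0, 0, 0, 0], [16.1, 9.1, 0, 0, 0, 0], [13, 13.1, 0, 0, 0, 0], [9.2, 16, 0, 0, 0, 0], [4.8, 17.9, 0, 0, 0, 0], [0, 18.5, 0, 0, 0, 0], [-4.8, 17.8, 0, 0, 0, 0], [-9.3, 16, 0, 0, 0, 0], [-13.1, 13, 0, 0, 0, 0]])

```text
clock: 20.27
position: [0.5176, -0.1714, 0.1555]
ee_rot: [0.56, 0.828, -0.006, 0.006]
ft_force: [-2.0, 2.4, -0.6]
grip_width: 0.245
```

Run:
```python
from v import *
st()
wind(15,10,z=.1545)
view("e2",[],(100,180),(350,430),10,"side",.6);
view("e2t",[],(165,245),(420,500),10,"top",.5)
a=cv2.imread("pics/e2.png");b=cv2.imread("pics/e2t.png");cv2.imwrite("pics/e2.png",cv2.resize(np.hstack([a,b]),(800,400)))
```

```text
t 20.27 p [ 0.5176 -0.1714  0.1555] yaw 111.8 tilt [ 0.003 -0.016] F [-2.   2.4 -0.6] T [ 0.64  0.32 -0.04] g 20.9 j [ 0.73  0.23 -0.58  1.71  0.15  1.24  0.5 ]
az 60.8 r 68.3
[[-14.9,10.1,1.2,-0.2,0.9,-0.2],[-17.2,5.8,0,0,0,0],[-18.3,1.2,0,0,0,0],[-18,-4.3,0,0,0,0],[-16.2,-8.9,0,0,0,0],[-13.3,-12.8,0,0,0,0],[-9.6,-15.8,0,0,0,0],[-5.2,-17.8,0,0,0,0],[-0.4,-18.4,0,0,0,0],[4.4,-18,0,0,0,0]]
```

View pics/e2.png

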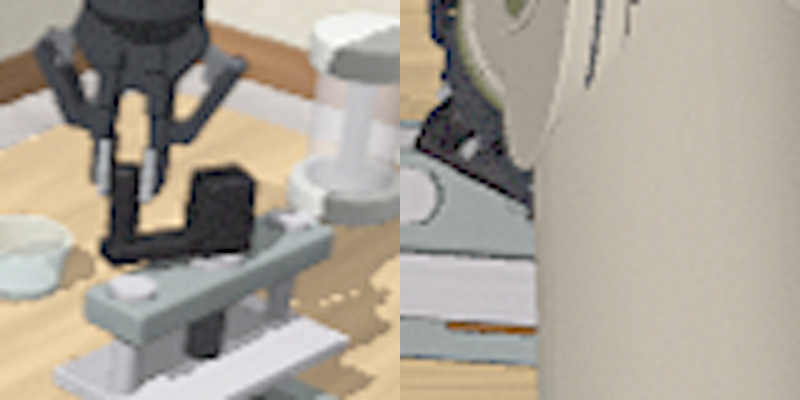

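>>> step_arm(motion=[[-14.9, 10.1, 1.2, -0.2, 0.9, -0.2], [-17.2, 5.8, 0, 0, 0, 0], [-18.3, 1.2, 0, 0, 0, 0], [-18, -4.3, 0, 0, 0, 0], [-16.2, -8.9, 0, 0, 0, 0], [-13.3, -12.8, 0, 0, 0, 0], [-9.6, -15.8, 0, 0, 0, 0], [-5.2, -17.8, 0, 0, 0, 0], [-0.4, -18.4, 0, 0, 0, 0], [4.4, -18, 0, 0, 0, 0]])

```text
clock: 21.62
position: [0.4796, -0.3034, 0.1541]
ee_rot: [0.557, 0.83, 0.002, -0.002]
ft_force: [3.0, 12.0, -2.9]
grip_width: 0.244
```

Run:
```python
from v import *
st()
wind(15,12,z=.1548)
```

```text
t 21.62 p [ 0.4796 -0.3034  0.1541] yaw 112.3 tilt [-0.001  0.006] F [ 3.  12.  -2.9] T [ 2.63 -0.91 -0.06] g 20.8 j [ 0.91  0.28 -0.5   1.65  0.13  1.26  0.77]
az -93.7 r 72.6
[[10.9,-15.4,-0.7,0.1,-0.3,0.3],[14.4,-12,0,0,0,0],[16.8,-7.9,0,0,0,0],[18.1,-3.7,0.1,0,0,0],[18.5,1,0,0,0,0],[17.5,5.8,0,0,0,0],[15.5,10.1,0,0,0,0],[12.3,13.8,0,0,0,0],[8.3,16.5,0,0,0,0],[3.8,18.1,0,0,0,0],[-1.1,18.5,0,0,0,0],[-5.8,17.5,0,0,0,0]]
```

```bash
sed -i 's/^C=.*/C=np.array([.4843,-.2325]);RAD=.0702/' v.py
python3 - <<'E'
from v import *
wind(15,12,z=.1548)
E
```

```text
az -93.8 r 71.1
[[10.5,-15.3,-0.7,0.1,-0.3,0.3],[14,-12,0,0,0,0],[16.5,-8,0,0,0,0],[17.9,-3.7,0,0,0,0],[18.3,1.1,0.1,0,0,0],[17.4,5.7,0,0,0,0],[15.4,10.1,0,0,0,0],[12.1,13.7,0,0,0,0],[8.3,16.3,0,0,0,0],[3.7,18,0,0,0,0],[-1.1,18.3,0,0,0,0],[-5.7,17.4,0,0,0,0]]
```

>>> step_arm(motion=[[10.5, -15.3, 0, 0.1, -0.3, 0.3], [14, -12, 0, 0, 0, 0], [16.5, -8, 0, 0, 0, 0], [17.9, -3.7, 0, 0, 0, 0], [18.3, 1.1, 0, 0, 0, 0], [17.4, 5.7, 0, 0, 0, 0], [15.4, 10.1, 0, 0, 0, 0], [12.1, 13.7, 0, 0, 0, 0], [8.3, 16.3, 0, 0, 0, 0], [3.7, 18, 0, 0, 0, 0], [-1.1, 18.3, 0, 0, 0, 0], [-5.7, 17.4, 0, 0, 0, 0]])

```text
clock: 23.12
position: [0.4856, -0.1642, 0.1566]
ee_rot: [0.561, 0.828, -0.001, 0.013]
ft_force: [-2.9, 4.2, 0.1]
grip_width: 0.246
```

Run:
```python
from v import *
st()
wind(15,12,z=.1548)
view("e3",[],(130,205),(350,430),10,"side",.7)
```

```text
t 23.12 p [ 0.4856 -0.1642  0.1566] yaw 111.8 tilt [ 0.02  -0.016] F [-2.9  4.2  0.1] T [1.13 0.53 0.04] g 21.0 j [ 0.82  0.14 -0.64  1.8   0.1   1.21  0.54]
az 88.9 r 68.3
[[-8.5,15.7,2.2,0.7,1.3,-0.2],[-12.4,13.2,0,0,0,0],[-15.6,9.5,0,0,0,0],[-17.7,4.5,-0.1,0,0,0],[-18.4,-0.1,0,0,0,0],[-17.6,-4.9,0,0,0,0],[-15.8,-9.4,0,0,0,0],[-12.8,-13,0,0,0,0],[-9,-16,0,0,0,0],[-4.6,-17.8,0,0,0,0],[0.2,-18.3,0,0,0,0],[4.9,-17.6,0,0,0,0]]
```

View pics/e3.png

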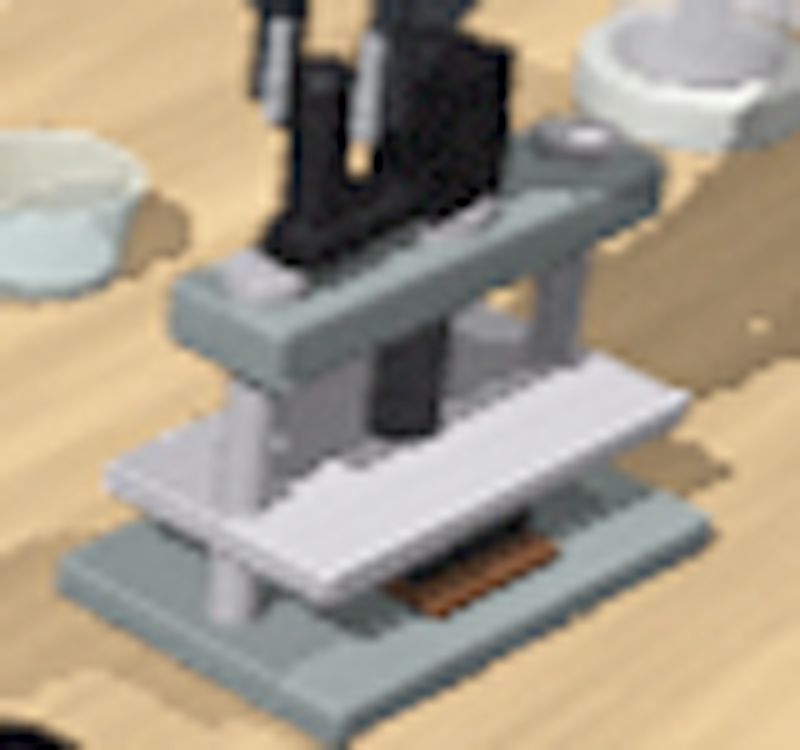

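Run:
```python
from h import *
c=np.array([.4843,-.2312]);t=np.radians(-4.7);X=np.array([np.cos(t),np.sin(t)]);Y=np.array([-X[1],X[0]])
W=lambda x,y,z:np.array([*(c+x*X+y*Y),z])
o=lambda u,v:np.array([350+u/10-.5,130+v/10-.5])
print("beam top corner",proj("side",W(-.025,.1,.139)),o(275,345))
print("base bottom corner",proj("side",W(-.065,.1,0)),o(335,745))
print("base top corner",proj("side",W(-.065,.1,.016)),o(335,712))
print("beam far",proj("side",W(-.025,-.1,.139)),o(655,172))
for z in(.036,.040,.045,.05,.055):print(z,proj("side",W(-.05,.095,z)),proj("side",W(-.05,-.095,z)))
print(o(330,600),o(690,405))
```

```text
beam top corner [378.31823895 162.43507253] [377. 164.]
base bottom corner [383.54686674 204.56180499] [383. 204.]
base top corner [384.04401578 200.48228896] [383.  200.7]
beam far [417.58938045 144.70302435] [415.  146.7]
0.036 [382.17376368 192.8419121 ] [418.18407336 174.1424656 ]
0.04 [382.29579049 191.8015154 ] [418.3533718 173.151787 ]
0.045 [382.44890851 190.49603605] [418.56574402 171.90905483]
0.05 [382.60267985 189.18498645] [418.77895325 170.66142478]
0.055 [382.75710872 187.86833086] [418.99300444 169.40886782]
[382.5 189.5] [418.5 170. ]
```

>>> step_arm(motion=[[-8.5, 15.7, 1.5, 0.7, 1.3, -0.2], [-12.4, 13.2, 0, 0, 0, 0], [-15.6, 9.5, 0, 0, 0, 0], [-17.7, 4.5, 0, 0, 0, 0], [-18.4, 0, 0, 0, 0, 0], [-17.6, -4.9, 0, 0, 0, 0], [-15.8, -9.4, 0, 0, 0, 0], [-12.8, -13, 0, 0, 0, 0], [-9, -16, 0, 0, 0, 0], [-4.6, -17.8, 0, 0, 0, 0], [0.2, -18.3, 0, 0, 0, 0], [4.9, -17.6, 0, 0, 0, 0]])

```text
clock: 24.68
position: [0.4755, -0.3029, 0.1544]
ee_rot: [0.556, 0.831, 0.002, -0.005]
ft_force: [3.5, 13.2, -6.1]
grip_width: 0.242
```

Run:
```python
from v import *
st()
wind(15,12,z=.1548)
view("e4",[],(130,205),(350,430),10,"side",.7)
```

```text
t 24.68 p [ 0.4755 -0.3029  0.1544] yaw 112.4 tilt [-0.006  0.009] F [ 3.5 13.2 -6.1] T [ 2.98 -1.05 -0.05] g 20.7 j [ 0.96  0.28 -0.56  1.65  0.15  1.26  0.77]
az -97.1 r 70.9
[[11.3,-14.6,-0.3,-0.1,-0.6,0.4],[14.6,-11.2,0.1,0,0,0],[17,-7.1,0,0,0,0],[18.1,-2.6,0,0,0,0],[18.2,2.1,-0.1,0,0,0],[17.1,6.7,0,0,0,0],[14.7,11,0,0,0,0],[11.3,14.4,0,0,0,0],[7.3,16.8,0,0,0,0],[2.6,18.1,0,0,0,0],[-2.1,18.2,0,0,0,0],[-6.7,17,0,0,0,0]]
```

View pics/e4.png

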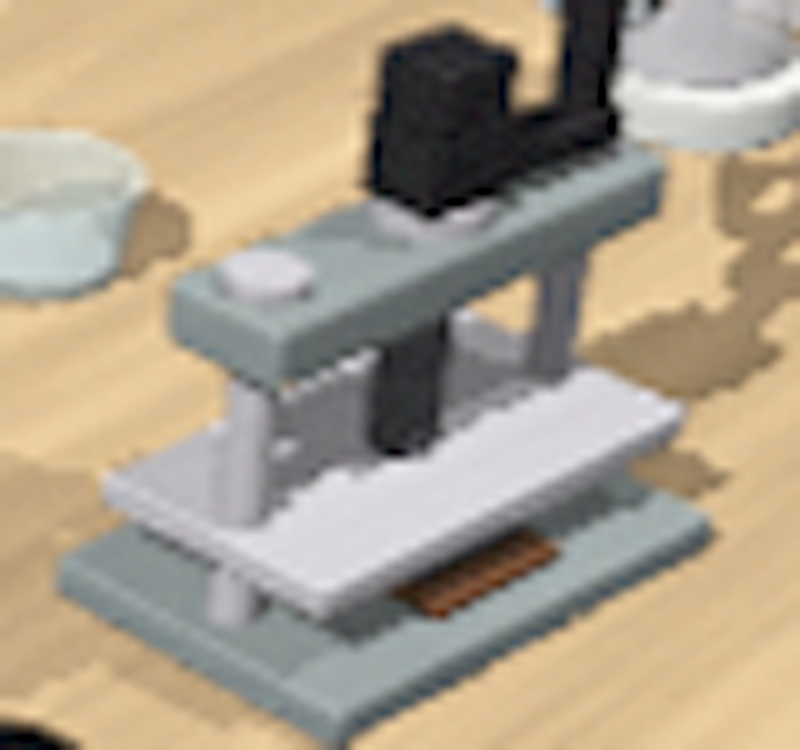

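>>> step_arm(motion=[[11.3, -14.6, 0, -0.1, -0.6, 0.4], [14.6, -11.2, 0, 0, 0, 0], [17, -7.1, 0, 0, 0, 0], [18.1, -2.6, 0, 0, 0, 0], [18.2, 2.1, 0, 0, 0, 0], [17.1, 6.7, 0, 0, 0, 0], [14.7, 11, 0, 0, 0, 0], [11.3, 14.4, 0, 0, 0, 0]])

```text
clock: 25.72
position: [0.4311, -0.1902, 0.1571]
ee_rot: [0.559, 0.829, 0.003, 0.014]
ft_force: [9.3, -10.3, -12.3]
grip_width: 0.241
```

Run:
```python
from v import *
st()
wind(10,8,z=.1548)
view("e5",[],(130,205),(350,430),10,"side",.7)
```

```text
t 25.73 p [ 0.4311 -0.1902  0.1571] yaw 112.0 tilt [ 0.028 -0.01 ] F [  9.3 -10.3 -12.3] T [-2.15 -1.75 -0.08] g 20.6 j [ 0.96  0.03 -0.65  1.9   0.02  1.19  0.69]
az 141.5 r 68.0
[[5.7,10.5,2.4,1.2,1.1,0],[3.7,11.5,0,0,0,0],[1.7,12,0,0,0,0],[-1.2,12.2,0,0,0,0],[-3.2,11.8,0,0,0,0],[-5.3,11.1,0,0,0,0],[-7.1,9.9,0,0,0,0],[-8.7,8.6,0.1,0,0,0]]
```

View pics/e5.png

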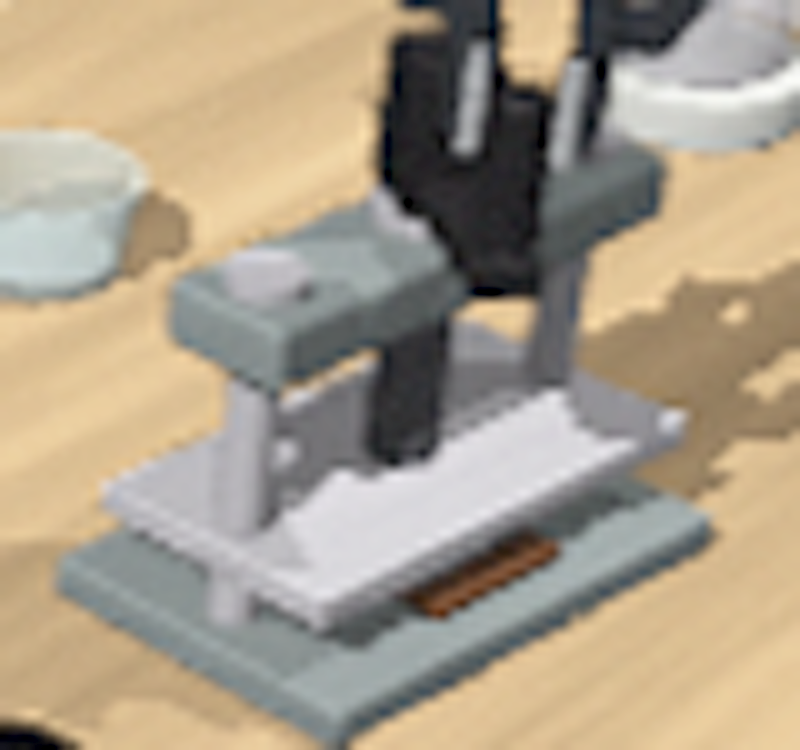

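>>> step_arm(motion=[[5.7, 10.5, 2.4, 1.2, 1.1, 0], [3.7, 11.5, 0, 0, 0, 0], [1.7, 12, 0, 0, 0, 0], [-1.2, 12.2, 0, 0, 0, 0]])

```text
clock: 26.28
position: [0.4695, -0.1649, 0.1558]
ee_rot: [0.56, 0.828, -0.002, 0.002]
ft_force: [-2.4, 0.9, 0.7]
grip_width: 0.244
```

```bash
cat >> v.py <<'E'
def tf():
    a,_=az();o=manip.get_obs();F=o["ft_force"];b=np.radians(a);print("radial out",round(F[0]*np.cos(b)+F[1]*np.sin(b),1),"opposing tangential",round(-(F[0]*np.sin(b)-F[1]*np.cos(b)),1))
E
python3 - <<'E'
from v import *
st();tf()
wind(10,5,z=.1548)
E
```

```text
t 26.27 p [ 0.4695 -0.1649  0.1558] yaw 111.8 tilt [ 0.    -0.006] F [-2.4  0.9  0.7] T [0.23 0.56 0.02] g 20.9 j [ 0.89  0.13 -0.69  1.82  0.09  1.22  0.55]
radial out 1.3 opposing tangential 2.1
az 102.3 r 69.2
[[-2.7,11.8,1,-0.1,0.3,-0.2],[-4.8,11.2,0,0,0,0],[-6.7,10.2,0,0,0,0],[-8.6,8.7,0,0,0,0],[-10,7,0,0,0,0]]
```

>>> step_arm(motion=[[-2.7, 11.8, 0.5, 0, 0.3, 0], [-4.8, 11.2, 0, 0, 0, 0], [-6.7, 10.2, 0, 0, 0, 0]])

```text
clock: 26.65
position: [0.5082, -0.1661, 0.1552]
ee_rot: [0.56, 0.828, -0.001, -0.0]
ft_force: [-2.6, -2.6, -0.3]
grip_width: 0.249
```

Run:
```python
from v import *
st();tf()
wind(10,5,z=.1548)
view("e6",[],(130,205),(350,430),10,"side",.7)
```

```text
t 26.65 p [ 0.5082 -0.1661  0.1552] yaw 111.9 tilt [-0.002 -0.001] F [-2.6 -2.6 -0.3] T [-0.63  0.71  0.03] g 21.2 j [ 0.84  0.23 -0.69  1.72  0.15  1.25  0.49]
radial out -3.4 opposing tangential 1.5
az 70.2 r 70.5
[[-9,8.4,0.4,-0.1,0,-0.1],[-10.3,6.6,0,0,0,0],[-11.3,4.7,0,0,0,0],[-11.9,2.8,0,0,0,0],[-12.3,0.7,0.1,0,0,0]]
```

View pics/e6.png

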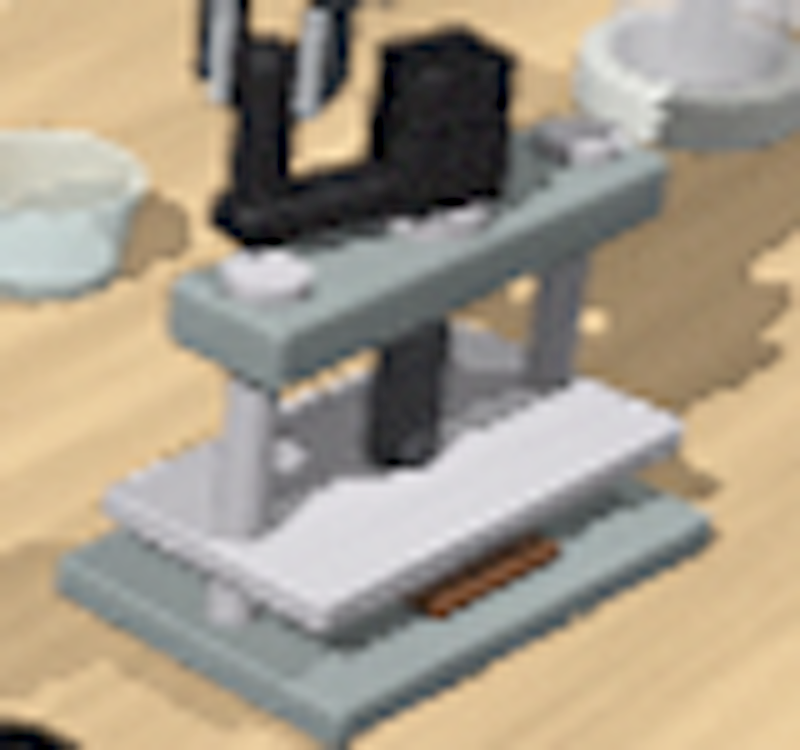

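>>> step_arm(motion=[[-9, 8.4, 0.3, 0, 0, 0], [-10.3, 6.6, 0, 0, 0, 0]])

```text
clock: 26.95
position: [0.5316, -0.1795, 0.1549]
ee_rot: [0.56, 0.828, -0.001, -0.0]
ft_force: [-3.9, -0.4, 2.2]
grip_width: 0.245
```

Run:
```python
from v import *
st();tf()
wind(10,5,z=.1548)
```

```text
t 26.95 p [ 0.5316 -0.1795  0.1549] yaw 111.8 tilt [-0.001 -0.001] F [-3.9 -0.4  2.2] T [-0.26  0.83 -0.  ] g 20.9 j [ 0.82  0.29 -0.68  1.66  0.19  1.26  0.48]
radial out -2.9 opposing tangential 2.6
az 48.2 r 71.0
[[-11.6,4.3,0.1,-0.1,0,-0.2],[-12.1,2.1,0.1,0,0,0],[-12.3,0,0,0,0,0],[-12.1,-1.9,0,0,0,0],[-11.6,-4,0,0,0,0]]
```

>>> step_arm(motion=[[-11.6, 4.3, 0, 0, 0, 0], [-12.1, 2.1, 0, 0, 0, 0]])

```text
clock: 27.2
position: [0.5478, -0.2, 0.155]
ee_rot: [0.56, 0.828, -0.0, -0.0]
ft_force: [-2.7, 0.6, 1.9]
grip_width: 0.242
```

Run:
```python
from v import *
st();tf()
wind(10,5,z=.1548)
```

```text
t 27.2 p [ 0.5478 -0.2     0.155 ] yaw 111.9 tilt [-0.001 -0.   ] F [-2.7  0.6  1.9] T [ 0.14  0.76 -0.03] g 20.6 j [ 0.81  0.34 -0.66  1.6   0.21  1.28  0.5 ]
radial out -2.1 opposing tangential 1.8
az 27.1 r 71.3
[[-12.4,-0.3,0.2,0,0,-0.1],[-12.1,-2.5,0,0,0,0],[-11.4,-4.5,0,0,0,0],[-10.6,-6.1,0,0,0,0],[-9.4,-7.8,0,0,0,0]]
```

>>> step_arm(motion=[[-12.4, -0.3, 0, 0, 0, 0], [-12.1, -2.5, 0, 0, 0, 0]])

```text
clock: 27.45
position: [0.5553, -0.2241, 0.1549]
ee_rot: [0.56, 0.829, 0.001, -0.001]
ft_force: [-2.3, 6.7, 0.6]
grip_width: 0.243
```

Run:
```python
from v import *
st();tf()
wind(10,5,z=.1548)
view("e7",[],(130,205),(350,430),10,"side",.7)
```

```text
t 27.45 p [ 0.5553 -0.2241  0.1549] yaw 111.9 tilt [-0.     0.002] F [-2.3  6.7  0.6] T [ 1.55  0.55 -0.  ] g 20.8 j [ 0.82  0.37 -0.65  1.56  0.23  1.29  0.53]
radial out -1.5 opposing tangential 7.0
az 6.8 r 71.5
[[-11.5,-4.7,0.1,0,-0.1,-0.1],[-10.5,-6.6,0,0,0,0],[-9.1,-8.3,-0.1,0,0,0],[-7.8,-9.4,0,0,0,0],[-6,-10.6,0,0,0,0]]
```

View pics/e7.png

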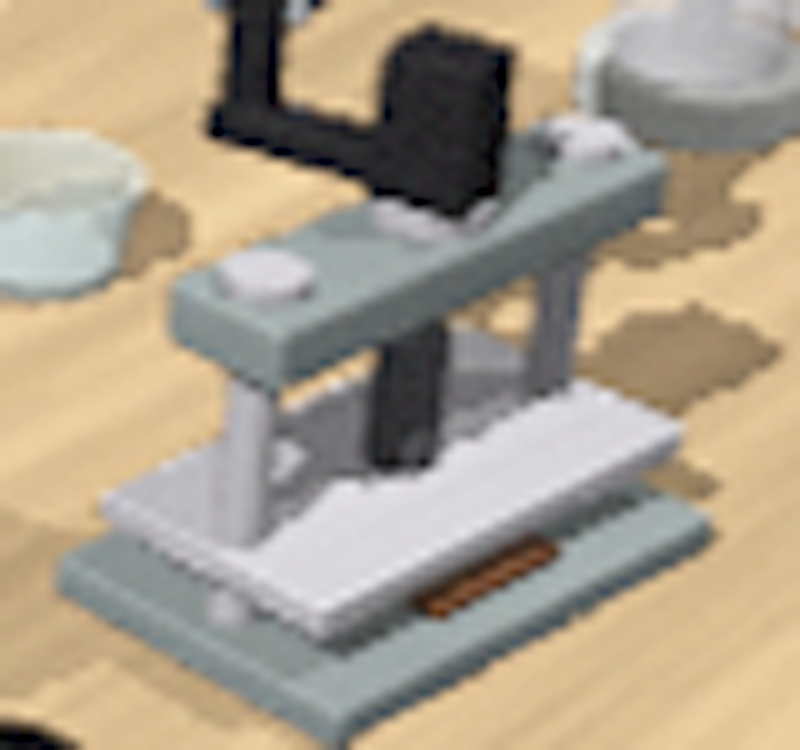

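>>> step_arm(motion=[[-6, -2, 0, 0, 0, 0], [0, 0, 0, 0, 0, 0]])

```text
clock: 27.75
position: [0.5559, -0.2319, 0.1547]
ee_rot: [0.56, 0.828, 0.001, -0.001]
ft_force: [-0.2, 1.2, 2.0]
grip_width: 0.245
```

Run:
```python
from v import *
st();tf()
wind(10,3,z=.1548)
```

```text
t 27.75 p [ 0.5559 -0.2319  0.1547] yaw 111.8 tilt [0.    0.003] F [-0.2  1.2  2. ] T [ 0.21  0.25 -0.02] g 20.9 j [ 0.83  0.38 -0.64  1.55  0.23  1.29  0.54]
radial out -0.2 opposing tangential 1.2
az 0.5 r 71.6
[[-10.9,-6,-0.1,0.1,-0.1,-0.2],[-9.7,-7.7,-0.1,0,0,0],[-8.1,-9.2,0,0,0,0]]
```

>>> step_arm(motion=[[-10.9, -6, 0, 0, 0, 0], [-9.7, -7.7, 0, 0, 0, 0]])

```text
clock: 28.0
position: [0.552, -0.2552, 0.1551]
ee_rot: [0.559, 0.829, 0.002, 0.0]
ft_force: [1.8, 0.2, 0.1]
grip_width: 0.245
```

Run:
```python
from v import *
st();tf()
wind(10,3,z=.1548)
```

```text
t 28.0 p [ 0.552  -0.2552  0.1551] yaw 112.0 tilt [0.003 0.003] F [1.8 0.2 0.1] T [ 0.07 -0.16  0.04] g 20.9 j [ 0.86  0.39 -0.63  1.54  0.23  1.29  0.58]
radial out 1.7 opposing tangential 0.8
az -18.5 r 71.4
[[-8.4,-9.1,0.2,0.2,-0.1,0],[-6.7,-10.4,0,0,0,0],[-4.7,-11.4,0,0,0,0]]
```

>>> step_arm(motion=[[-8.4, -9.1, 0, 0, 0, 0]])

```text
clock: 28.12
position: [0.5462, -0.2678, 0.1551]
ee_rot: [0.559, 0.829, 0.002, 0.001]
ft_force: [-0.9, 0.1, 0.7]
grip_width: 0.24
```

Run:
```python
from v import *
st();tf()
wind(10,3,z=.1548)
view("e8",[],(130,205),(350,430),10,"side",.7)
```

```text
t 28.12 p [ 0.5462 -0.2678  0.1551] yaw 112.0 tilt [0.003 0.002] F [-0.9  0.1  0.7] T [ 0.03 -0.03 -0.01] g 20.5 j [ 0.87  0.39 -0.63  1.54  0.23  1.29  0.6 ]
radial out -0.8 opposing tangential -0.4
az -29.7 r 71.3
[[-6.5,-10.5,0.2,0.2,0,0],[-4.6,-11.5,0,0,0,0],[-2.5,-12,0,0,0,0]]
```

View pics/e8.png

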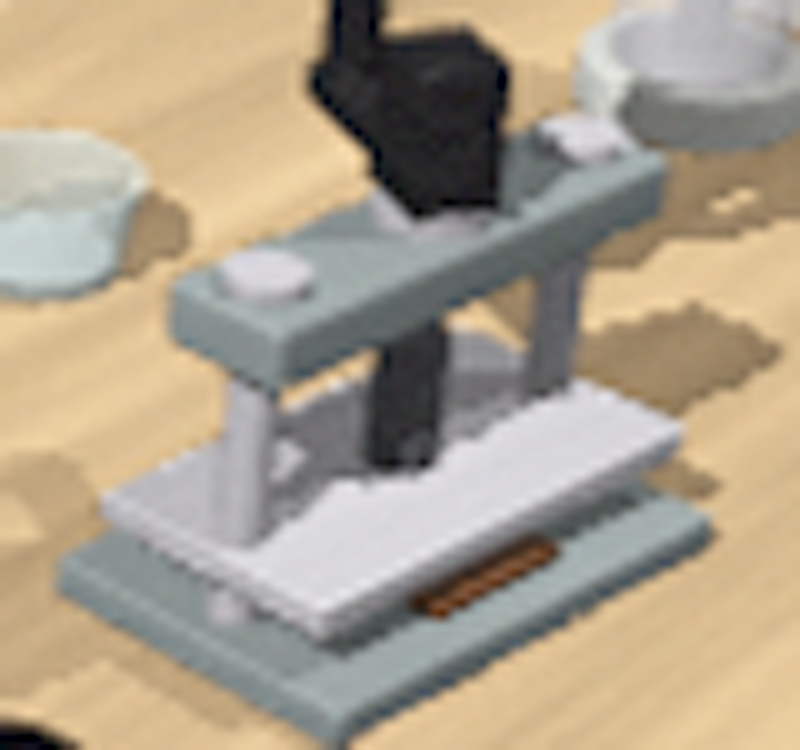

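Run:
```python
import cv2,numpy as np
I={k:cv2.cvtColor(cv2.imread(f"pics/{k}.png"),cv2.COLOR_BGR2GRAY).astype(np.float32) for k in("e3","e4","e5","e6","e7","e8")}
# lower-left edge of plate and front edge
for nm,(r0,r1,c0,c1) in{"front edge":(520,650,360,640),"base":(600,740,360,700),"rear-left edge":(470,640,100,330)}.items():
    for a,b in(("e3","e4"),("e4","e6"),("e6","e7"),("e7","e8")):
        A=I[a][r0:r1,c0:c1];B=I[b][r0:r1,c0:c1]
        w=cv2.createHanningWindow(A.shape[::-1],cv2.CV_32F)
        print(nm,a,b,np.round(cv2.phaseCorrelate(A,B,w),2)) if False else print(nm,a,b,np.round(cv2.phaseCorrelate(A,B,w)[0],2))
# underside/plate front bottom edge vs column profile: row where brightness drops
for k in I:
    print(k,[int(np.argmin(np.diff(cv2.GaussianBlur(I[k],(5,5),0)[y0:y1,c])))+y0 for c,y0,y1 in((350,560,660),(380,540,640),(600,420,530),(640,410,500))])
```

```text
front edge e3 e4 [-0.1   0.53]
front edge e4 e6 [0.13 0.61]
front edge e6 e7 [0.07 0.5 ]
front edge e7 e8 [0.05 0.51]
base e3 e4 [0.   0.01]
base e4 e6 [0.04 0.14]
base e6 e7 [ 0.01 -0.01]
base e7 e8 [-0.1   0.03]
rear-left edge e3 e4 [ 0.05 10.8 ]
rear-left edge e4 e6 [-0.23 10.22]
rear-left edge e6 e7 [0.27 0.07]
rear-left edge e7 e8 [-0.07  0.02]
e3 [571, 580, 443, 423]
e4 [583, 573, 455, 434]
e5 [593, 575, 463, 451]
e6 [596, 581, 473, 452]
e7 [601, 584, 473, 452]
e8 [601, 584, 472, 453]
```

```bash
cat > lk.py <<'E'
import cv2,numpy as np
def shift(a,b,pts,h=22):
    A=cv2.imread(f"pics/{a}.png",0).astype(float);B=cv2.imread(f"pics/{b}.png",0).astype(float);out=[]
    for x,y in pts:
        best=None
        T=A[y-h:y+h,x-6:x+7].mean(1)
        e=[]
        S=np.arange(-6,25)
        for s in S:
            U=B[y-h+s:y+h+s,x-6:x+7].mean(1);e.append(((T-U)**2).mean())
        out.append(int(S[np.argmin(e)]))
    return out
P=[(x,int(600+(x-330)*(405-600)/(690-330)))for x in range(345,400,10)]+[(x,int(600+(x-330)*(405-600)/(690-330)))for x in range(575,670,12)]
Q=[(x,int(478+(x-110)*(595-478)/(310-110)))for x in list(range(125,200,12))+list(range(265,310,12))]
if __name__=="__main__":
    for a,b in(("e3","e4"),("e3","e5"),("e3","e6"),("e3","e7"),("e3","e8"),("e6","e7"),("e7","e8")):
        s=shift(a,b,P);q=shift(a,b,Q);print(a,b,np.median(s),s,np.median(q),q)
E
python3 lk.py
```

```text
e3 e4 11.5 [12, 11, 12, 12, 11, 11, 12, 11, 12, 11, 10, 11, 12, 12] 14.0 [9, 9, 12, 14, 14, 14, 14, 15, 14, 14, 15]
e3 e5 20.0 [20, 20, 21, 22, 22, 21, 20, 19, 20, 20, 21, 24, 15, 16] 24.0 [16, 16, 20, 22, 24, 24, 24, 24, 24, 24, 24]
e3 e6 24.0 [24, 24, 24, 24, 24, 24, 24, 23, 24, 23, 24, 24, 24, 24] 24.0 [16, 20, 24, 24, 24, 24, 24, 24, 24, 24, 24]
e3 e7 24.0 [24, 24, 24, 24, 24, 24, 24, 24, 24, 24, 24, 24, 24, 24] 24.0 [-6, 24, 24, 24, 24, 24, 24, 24, 24, 24, 24]
e3 e8 24.0 [24, 24, 24, 24, 24, 24, 24, 24, 24, 24, 24, 24, 24, 24] 24.0 [-6, 24, 24, 24, 24, 24, 24, 24, 24, 24, 24]
e6 e7 3.5 [3, 4, 3, 4, 3, 4, 3, 4, 3, 4, 4, 3, 5, 3] 4.0 [4, -2, 3, 7, 4, 2, 6, 3, 3, 5, 4]
e7 e8 0.0 [0, 0, 0, 0, 0, 0, 0, 0, 0, 0, 0, 0, 0, 0] 0.0 [-1, 0, 0, 0, 0, 0, 0, 0, 0, -1, 0]
```

>>> step_arm(motion=[[-5.2, -9, 0, 0, 0, 0], [0, 0, 0, 0, 0, 0]])

```text
clock: 28.42
position: [0.5374, -0.2802, 0.1549]
ee_rot: [0.561, 0.828, 0.0, 0.001]
ft_force: [0.5, -0.5, 0.7]
grip_width: 0.243
```

Run:
```python
from v import *
st();tf()
wind(10,2,z=.1548)
```

```text
t 28.43 p [ 0.5374 -0.2802  0.1549] yaw 111.7 tilt [0.001 0.   ] F [ 0.5 -0.5  0.7] T [-0.11 -0.   -0.03] g 20.8 j [ 0.89  0.38 -0.62  1.54  0.23  1.29  0.63]
radial out 0.7 opposing tangential 0.0
az -41.9 r 71.4
[[-4.2,-11.7,0.1,0.1,0,-0.3],[-1.9,-12.2,0,0,0,0]]
```

Run:
```python
from v import *
view("f1",[],(105,165),(360,420),10,"side",.45);
view("f1t",[],(170,230),(430,490),10,"top",.4)
a=cv2.imread("pics/f1.png");b=cv2.imread("pics/f1t.png");cv2.imwrite("pics/f1.png",cv2.resize(np.hstack([a,b]),(800,400)))
```

```text
(no output)
```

View pics/f1.png

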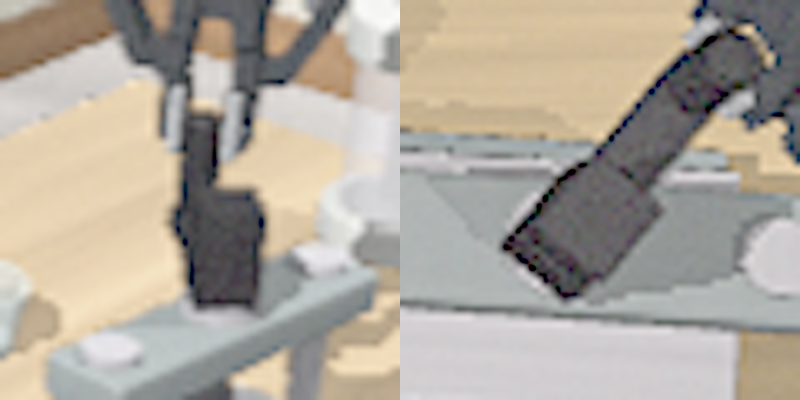

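>>> step_arm(motion=[[-4.2, -11.7, 0, 0, 0, 0], [-1.9, -12.2, 0, 0, 0, 0], [0.2, -12.4, 0, 0, 0, 0]])

```text
clock: 28.9
position: [0.5069, -0.299, 0.1557]
ee_rot: [0.56, 0.829, 0.001, 0.002]
ft_force: [3.7, -0.3, -0.9]
grip_width: 0.246
```

Run:
```python
from v import *
st();tf()
wind(10,3,z=.1548)
view("e9",[],(130,205),(350,430),10,"side",.7)
from lk import *
print(shift("e7","e9",P),shift("e7","e9",Q))
```

```text
t 28.9 p [ 0.5069 -0.299   0.1557] yaw 111.9 tilt [ 0.005 -0.001] F [ 3.7 -0.3 -0.9] T [-0.03 -1.11  0.02] g 21.0 j [ 0.96  0.34 -0.62  1.59  0.2   1.27  0.69]
radial out 1.5 opposing tangential 3.4
az -71.2 r 70.2
[[1.7,-12.1,0.9,0.3,0.2,-0.1],[3.9,-11.6,0,0,0,0],[5.8,-10.8,0,0,0,0]]
[0, 0, 0, 0, 0, 0, 0, 0, 0, 0, 0, 0, 0, 0] [17, -6, 0, 0, 1, 0, 0, 0, 0, -1, 0]
```

View pics/e9.png

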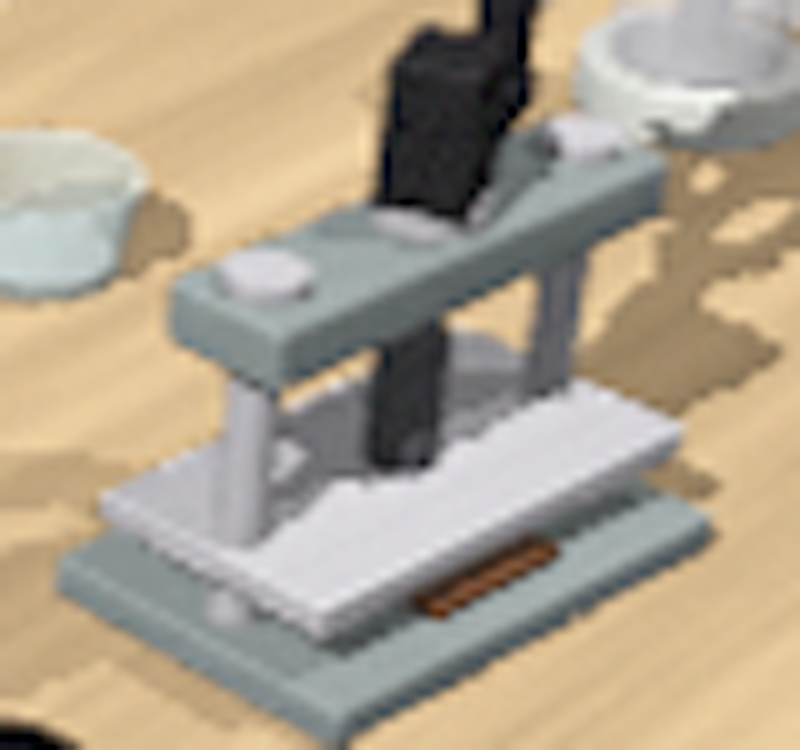

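The plate has stopped moving. The 7 N peak near az 7°, then a free stretch, then 3.4 N near -71° all fit the screw having reached its 18.0 stop, with the crank cammed over the square by a quarter turn. I'll back off to the middle of the free play so nothing is strained.

Run:
```python
from v import *
wind(-9,2,z=.1548)
```

```text
az -72.6 r 70.2
[[0,11,0.8,0.2,0.1,-0.1],[1.7,10.9,0,0,0,0]]
```

>>> step_arm(motion=[[0, 11, 0.5, 0.2, 0.1, 0], [1.7, 10.9, 0, 0, 0, 0], [0, 0, 0, 0, 0, 0]])

```text
clock: 29.32
position: [0.526, -0.2886, 0.1549]
ee_rot: [0.56, 0.828, -0.0, -0.0]
ft_force: [1.3, -0.4, 0.6]
grip_width: 0.244
```

Run:
```python
from v import *
st();tf();print(az())
view("e10",[],(130,205),(350,430),10,"side",.7)
from lk import *
print(shift("e7","e10",P),shift("e7","e10",Q))
view("f2",[],(105,165),(360,420),10,"side",.45);
view("f2t",[],(170,230),(430,490),10,"top",.4)
a=cv2.imread("pics/f2.png");b=cv2.imread("pics/f2t.png");cv2.imwrite("pics/f2.png",cv2.resize(np.hstack([a,b]),(800,400)))
```

```text
t 29.32 p [ 0.526  -0.2886  0.1549] yaw 111.9 tilt [-0.001 -0.   ] F [ 1.3 -0.4  0.6] T [-0.2  -0.27 -0.05] g 20.8 j [ 0.92  0.37 -0.62  1.56  0.22  1.29  0.65]
radial out 1.1 opposing tangential 0.9
(np.float64(-53.39110659723823), np.float64(0.0699124726040142))
[0, 0, 0, 0, 0, 0, 0, 0, 0, 0, 0, 0, 0, 0] [17, 7, 0, 0, 1, 0, 0, 0, 0, -1, 0]
```

View pics/f2.png

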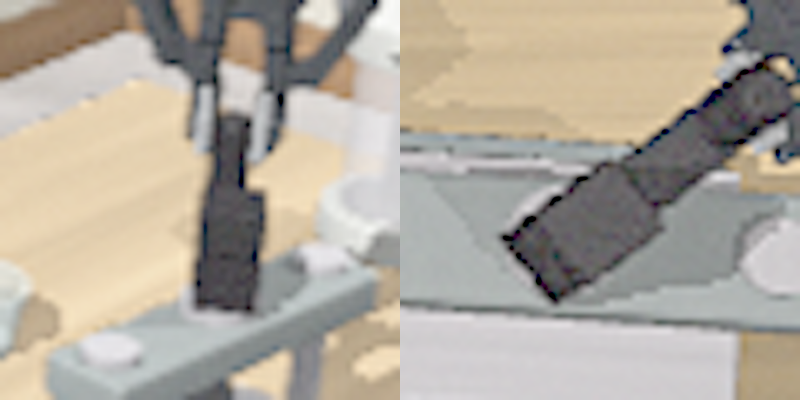

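Run:
```python
from h import *
A=cv2.imread("pics/e10.png",0)
for c in(345,375,600,640): 
    print(c,[int(v) for v in A[420:760:6,c]] if c<500 else [int(v) for v in A[400:600:6,c]])
c0=np.array([.4843,-.2312]);t=np.radians(-4.7);X=np.array([np.cos(t),np.sin(t)]);Y=np.array([-X[1],X[0]])
W=lambda x,y,z:np.array([*(c0+x*X+y*Y),z])
def vat(x,z,col): # row on the line local x const, at zoom column
    u=350+col/10-.5
    y=np.linspace(-.1,.1,2001);p=np.array([proj("side",W(x,q,z)) for q in y]);i=np.argmin(abs(p[:,0]-u));return (p[i,1]+.5-130)*10
for col in(345,375,600,640):
    print(col,"base top front",round(vat(-.065,.016,col),1),"base bottom",round(vat(-.065,0,col),1),"plate bot .036",round(vat(-.05,.036,col),1),".0344",round(vat(-.05,.0344,col),1),"top edge .048",round(vat(-.05,.048,col),1),"beam top",round(vat(-.025,.139,col),1))
```

```text
345 [116, 116, 116, 114, 114, 116, 118, 116, 105, 104, 169, 223, 225, 223, 220, 218, 217, 218, 218, 217, 215, 215, 216, 217, 216, 216, 216, 214, 222, 227, 195, 152, 132, 123, 124, 108, 88, 80, 82, 98, 135, 164, 168, 167, 163, 163, 165, 166, 159, 144, 127, 110, 102, 97, 97]
375 [42, 41, 41, 42, 44, 41, 39, 39, 75, 122, 169, 204, 216, 222, 219, 218, 217, 216, 214, 215, 217, 217, 216, 215, 216, 221, 219, 211, 179, 143, 132, 124, 104, 85, 80, 69, 87, 127, 157, 164, 168, 167, 165, 166, 167, 165, 149, 121, 95, 90, 104, 139, 177, 201, 202]
600 [224, 216, 213, 212, 214, 214, 213, 213, 213, 213, 220, 210, 176, 145, 133, 118, 103, 91, 82, 87, 106, 134, 159, 172, 171, 170, 171, 176, 172, 158, 130, 100, 84, 101]
640 [152, 182, 203, 216, 214, 213, 214, 220, 198, 159, 134, 123, 125, 121, 115, 111, 112, 115, 139, 165, 172, 171, 171, 172, 173, 164, 143, 121, 92, 84, 116, 160, 185, 198]
345 base top front 709.8 base bottom 748.2 plate bot .036 624.0 .0344 627.8 top edge .048 594.6 beam top 303.7
375 base top front 694.0 base bottom 731.8 plate bot .036 608.3 .0344 612.2 top edge .048 579.2 beam top 290.2
600 base top front 573.0 base bottom 609.1 plate bot .036 491.5 .0344 495.2 top edge .048 463.8 beam top 188.6
640 base top front 551.5 base bottom 587.2 plate bot .036 470.8 .0344 474.4 top edge .048 443.3 beam top 170.5
```

>>> step_arm(motion=[[0, 0, 0, 0, 0, 0], [0, 0, 0, 0, 0, 0], [0, 0, 0, 0, 0, 0], [0, 0, -20, 0, 0, 0], [0, 0, -30, 0, 0, 0], [0, 0, -40, 0, 0, 0], [0, 0, -40, 0, 0, 0], [30, 10, -20, 0, 0, 0], [40, 10, 0, 0, 0, 0], [40, 0, 0, 0, 0, 0], [40, 0, 0, 0, 0, 0], [40, 0, 0, 0, 0, 0], [40, 0, 0, 0, 0, 0], [0, 0, 0, 0, 0, 0]], jaw=45)

```text
clock: 31.22
position: [0.4567, -0.0594, 0.3247]
ee_rot: [0.56, 0.829, 0.0, 0.006]
ft_force: [0.2, -0.6, 0.6]
grip_width: 0.527
```

Run:
```python
from v import *
st()
view("g1",[],(105,185),(350,430),10,"side",.6);
view("g1t",[],(165,245),(425,505),10,"top",.5)
a=cv2.imread("pics/g1.png");b=cv2.imread("pics/g1t.png");cv2.imwrite("pics/g1.png",cv2.resize(np.hstack([a,b]),(800,400)))
cv2.imwrite("pics/g2.png",manip.camera("top"))
```

```text
t 31.23 p [ 0.4567 -0.0594  0.3247] yaw 111.9 tilt [ 0.01  -0.006] F [ 0.2 -0.6  0.6] T [-0.03  0.04  0.01] g 45.0 j [ 0.84 -0.06 -0.76  1.62 -0.03  1.55  0.46]
```

View pics/g1.png

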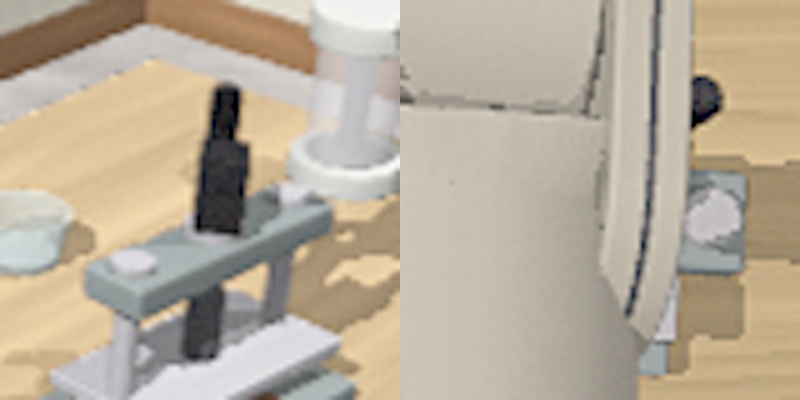

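View pics/g2.png

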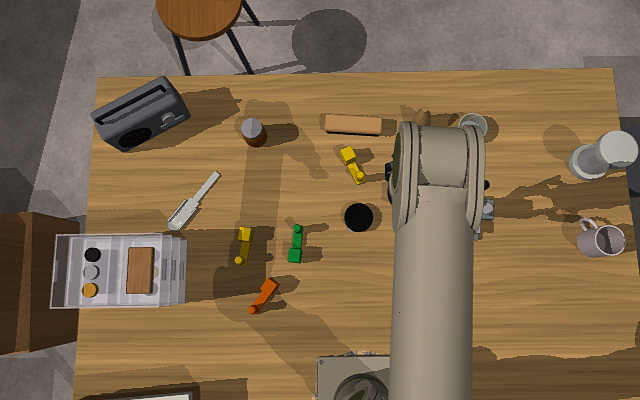

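>>> step_arm(motion=[[40, 0, 0, 0, 0, 0], [40, 0, 0, 0, 0, 0], [40, 0, 0, 0, 0, 0], [40, 0, 0, 0, 0, 0], [20, 0, 0, 0, 0, 0], [0, 0, 0, 0, 0, 0]])

```text
clock: 32.12
position: [0.3921, 0.1031, 0.3238]
ee_rot: [0.566, 0.825, 0.002, 0.003]
ft_force: [0.4, -0.2, 0.0]
grip_width: 0.529
```

Run:
```python
from v import *
view("g3",[],(110,170),(365,425),12,"side",.5);
view("g3t",[],(165,225),(430,490),12,"top",.45)
view("g3p",[],(130,205),(350,430),10,"side",.7)
a=cv2.imread("pics/g3.png");b=cv2.imread("pics/g3t.png");cv2.imwrite("pics/g3.png",cv2.resize(np.hstack([a,b]),(800,400)))
from lk import *
print(shift("e7","g3p",P))
```

```text
[0, 0, 0, 0, 0, 0, 0, 0, 0, 1, 1, 0, 0, 0]
```

View pics/g3.png

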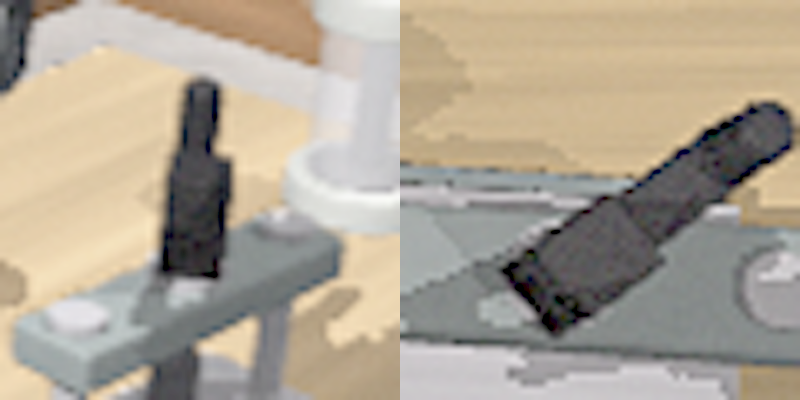

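View pics/g3p.png

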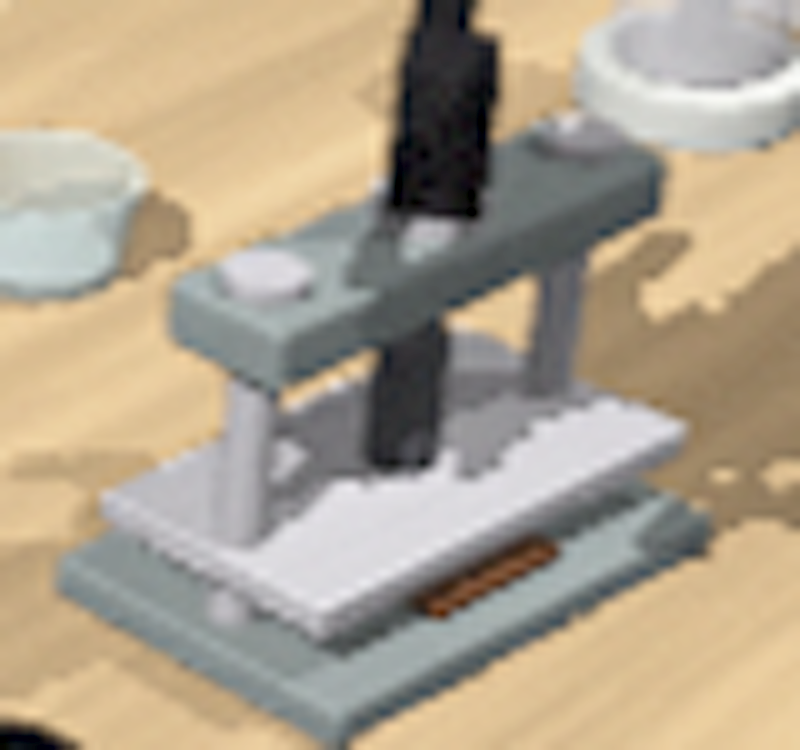

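Run:
```python
from h import *
s=6.667
T=lambda x,y:(430+(x-400)/s-.5,165+y/s-.5);S=lambda x,y:(365+x/s-.5,110+y/s-.5)
for a,b in(((505,268),(163,272)),((556,335),(218,279))): print(tri(*T(*a),*S(*b)))
# reference after insertion (d2, before winding): scale 6.667 crops side(110,360) top(175,430)
T2=lambda x,y:(430+(x-400)/s-.5,175+y/s-.5);S2=lambda x,y:(360+x/s-.5,110+y/s-.5)
for a,b in(((500,190),(187,268)),((540,265),(247,284))): print("ref",tri(*T2(*a),*S2(*b)))
P=[onz("top",*T(*q),.147) for q in((505,268),(556,335))];d=P[1]-P[0];n=np.array([-d[1],d[0],0])/np.linalg.norm(d);print((P[0]+P[1])/2+.018*n,np.degrees(np.arctan2(n[1],n[0])),np.linalg.norm(d))
```

```text
(array([ 0.48629965, -0.21003705,  0.14664401]), np.float64(0.0005388989872654248))
(array([ 0.46297043, -0.22652402,  0.14522293]), np.float64(0.0028949187774318895))
ref (array([ 0.49043418, -0.20802722,  0.14804296]), np.float64(0.00021394733702214018))
ref (array([ 0.46344711, -0.22171127,  0.1441147 ]), np.float64(0.000552423684708302))
[ 0.48414368 -0.23318578  0.147     ] -55.67489829139659 0.030215291577798058
```

Run:
```python
from v import *
s=cv2.imread("pics/side0.png");z=cv2.resize(s[130:205,350:430],None,fx=10,fy=10,interpolation=cv2.INTER_CUBIC)
z=np.clip(255*(z/255.)**.7,0,255).astype(np.uint8);cv2.imwrite("pics/s0.png",z)
A=z.mean(2);B=cv2.imread("pics/g3p.png").mean(2);E3=cv2.imread("pics/e3.png").mean(2)
def match(A,B,x,y,h=20):
    T=A[y-h:y+h,x-5:x+6].mean(1);S=np.arange(-130,30);e=[((T-B[y-h+q:y+h+q,x-5:x+6].mean(1))**2).mean() for q in S];return int(S[np.argmin(e)]),round(min(e))
c0=np.array([.4843,-.2312]);t=np.radians(-4.7);X=np.array([np.cos(t),np.sin(t)]);Y=np.array([-X[1],X[0]])
W=lambda x,y,z:np.array([*(c0+x*X+y*Y),z])
def vat(x,z,col):
    u=350+col/10-.5
    y=np.linspace(-.1,.1,2001);p=np.array([proj("side",W(x,q,z)) for q in y]);i=np.argmin(abs(p[:,0]-u));return (p[i,1]+.5-130)*10
for col,y in((345,612),(360,604),(375,596),(390,589),(585,488),(600,481),(620,471),(640,461)):
    m=match(B,A,col,y);m3=match(B,E3,col,y)
    k=(vat(-.05,.036,col)-vat(-.05,.06,col))/24
    print(col,m,m3,"travel mm",round(-m[0]/k,1),round(-m3[0]/k,1))
```

```text
345 (-74, 292) (-30, 1) travel mm 30.1 12.2
360 (-74, 206) (-30, 10) travel mm 30.2 12.2
375 (-73, 217) (-30, 13) travel mm 29.9 12.3
390 (-73, 173) (-30, 30) travel mm 30.0 12.3
585 (-71, 186) (-29, 56) travel mm 30.5 12.4
600 (-70, 174) (-29, 21) travel mm 30.1 12.5
620 (-70, 217) (-29, 21) travel mm 30.2 12.5
640 (-69, 252) (-28, 8) travel mm 29.9 12.1
```

View pics/s0.png

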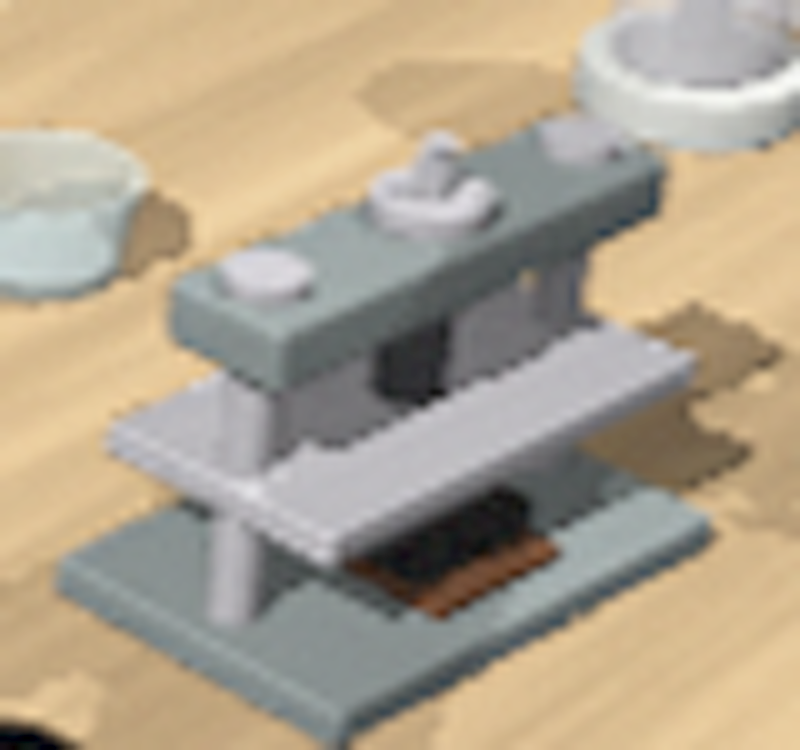

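The plate travelled about 30 mm, measured from the starting picture. The screw's full range allows at most 28.8 mm, so it is at or near the end stop and well past touching. The crank is home and nothing touches it, so I'll hand in.

Run:
```python
from v import *
st();cv2.imwrite("pics/last.png",manip.camera("side"))
a=cv2.imread("pics/last.png").astype(int);b=cv2.imread("pics/side0.png").astype(int)
for n,(u,v) in dict(tin=(348,211),brush=(291,180),ramekin=(354,152),shoetree=(328,156),jar=(228,209),green=(329,240),orange=(343,285),yellow=(313,192)).items(): print(n,abs(a-b)[v-9:v+9,u-12:u+12].mean().round(1))
print(manip.hand_in())
```

```text
t 32.27 p [0.3924 0.1016 0.3234] yaw 110.9 tilt [0.007 0.001] F [-0.7 -0.5  0.1] T [-0.04  0.03  0.01] g 45.0 j [ 0.74 -0.26 -0.89  1.72 -0.2   1.58  0.24]
tin 4.1
brush 3.0
ramekin 6.3
shoetree 14.7
jar 2.8
green 11.1
orange 5.2
yellow 3.1
the job is handed in; nothing more can be done
None
```

I seated the loose black crank on the press's screw and wound it clockwise by its knob, about three turns. The plate stopped going down and stayed down. I then let go, moved the arm clear and handed in at about 32 s.

**Checks that agreed**
- **Crank home:** from two views, the corners of the crank's underside are 145–147 mm above the table (147 expected). The axis is within about 2 mm of the screw.
- **Plate down:** it travelled about 30 mm by picture; the screw's full range allows 28.8 mm, so my scale is slightly high. Its underside measures about 35–36 mm above the table (touch at 36). It did not move again over the last 78° of knob travel or after release.
- **Other things on the table:** the last top picture I viewed shows everything in place. In the final automatic side-picture comparison, the shoe tree and the green crank differed most. I put that down to the arm and its shadows but did not look at that picture again.

**Checks that disagreed or went wrong**
- **Gripper position:** the fingertips appeared 29–39 mm higher in the pictures than the reported TCP. I followed the pictures; my first grip on the knob only caught its top edge and had to be redone lower.
- **Seating push:** one push gave about 70 N at the wrist (limit 120 N) before I backed off.
- **End of winding:** resistance rose to about 7 N, then fell away while the plate stood still. I think the screw had reached its stop and the crank slipped a quarter turn on the square. I backed it off into the free play before letting go.
- **Screw angle:** I never measured it directly; that it is past 17 is inferred from the plate's travel and the blocked turning.

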